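# Fit the sieve plates and rack the brushes at a herb-sifting station

### The arm

A 7-joint arm with a two-finger parallel gripper is mounted at the origin on the work surface. World frame = base frame: x ahead of the robot, y to its left, z up, the work surface at z = 0. Lengths are in m, angles in rad, forces in N, time in s.
With the tool pointing down it reaches from about 0.425 to 0.925 m from the base axis. Payload 6.8 kg.
Tool frame: the origin (TCP) lies at the very end of the fingers, on their centre line; the grasp point (between the pads) lies 19 mm behind it; z points along the fingers, y is the line along which they close (so a half turn about z gives the same grasp; the last joint's range is limited). The gripper opens to 85 mm and grips with 20 to 120 N. Pads are 22 mm wide; open, the fingers measure 114 mm over their backs; the gripper's body (76 mm by 85 mm) begins 54 mm behind the grasp point. The pads swing forward as they close: fully open they stand 13 mm farther back than shut.
Start: joints at [1.226, 0.477, 0.022, 1.555, -0.011, 1.109, -0.083], TCP at [0.158, -0.656, 0.231] pointing down, gripper open.
Joint ranges: [-2.96, 2.96], [-0.34, 2.1], [-1.41, 1.46], [0.24, 2.44], [-1.37, 4.51], [0.17, 1.92], [-2.96, 2.96]. Speed limits (rad/s): [2.39, 2.39, 3.14, 3.14, 3.14, 3.14, 3.14].

### API

Orientations are given as a unit quaternion [w, x, y, z].
In Python, from station import get_obs, read_camera, hand_in gives the robot as it stands.
- The arm moves only by the tool arm_command, never from a script. Its argument "commands" is one flat list of numbers, 7 for each row, row after row: the shift along the tool's x, y, z in m, then the turn, a rotation vector about the tool's x, y, z in degrees, then the opening, from 0 (shut) to 1 (fully open). In form: [tx, ty, tz, rx, ry, rz, fingers, tx, ty, tz, rx, ry, rz, fingers, ...]. A call has 1 to 8 rows; each row is the pose to reach, as a shift and turn from the pose commanded when the call began, along the tool's axes at that moment; what a row does not reach only later rows make up. A row lasts 1/10 s, in which the tool goes at most 50 mm and 8.59 degrees, less where a joint would pass 70% of its speed; a pose out of reach is approached as far as the arm can. A call with a gripper value outside its range is refused whole. The fingers move at their own pace and stop on an object; "force" is the grip in N (left out, the last holds). Time passes only in rows, so rows that repeat a pose let the fingers close. It gives the time, the measured TCP pose, the force, the opening and the grip force at its end, in the units of the state.
- get_obs(): the state, without advancing time (a new reading comes with each control period).
- read_camera(name): name is "side" or "top" or "wrist"; returns a dict with "img" (400x640x3 uint8, red, green, blue), "camera_matrix" (3x3 intrinsics, pixels), "pose" (4x4, takes a point from camera to world coordinates). Camera axes: x right, y down, z forward; pixel columns grow to the right and rows downward; lengths in m; the calibration is good to about 2 mm. A picture is of the moment at which its call begins. There is no depth.
- hand_in(): hands the job in; it is judged then, once.
The state is a dict: "t": time; "q": joint angles; "joint_vel": joint speeds; "joint_torque": joint torques, N m; "eef_pos": TCP position; "tool_rot": TCP orientation; "contact_force": force on the tool from outside, world axes, zero at the start; "torque": the same for the moment, N m; "gripper_width": opening from 0.0 (shut) to 1.0 (fully open); "grasp_force": force on a finger pad.
Only numpy, scipy, OpenCV 4.12 (cv2) and the standard library are available. Lean on these libraries where they do the work, as an engineer would, in place of code of your own. Each camera call takes 0.05 s, during which the arm holds its last target. There are 200 camera calls.

### The job

Get the sifting station ready for the next batch: fit the wide and the narrow sieve plate into their matching bays of the green sifter tray, each with one end tucked under the retaining lip and the other end lowered so that the plate sits flat and level on its ledges. Stand every brush that is lying about upright in the white caddy, handle down and bristles up, and do not disturb the red bowl, the jar or the scale.

Things in the scene. Friction and masses are not known exactly. Their poses are not given: they have to be found in the camera images.
- grip_wide (a point): Grip-bar centre of the wide loose steel sieve plate, a flat slab 140 (own x) by 110 (own y) by 6 mm, meshed but solid to the touch, 0.15 to 0.3 kg, starts flat on the table at the right. Its black bridge grip, mid-plate: bar 60 mm along y, 12 mm thick in x, filling 22 to 46 mm above the plate's underside; this point is 34 mm above the underside. z: plate's upward normal. Both x ends are alike.
- grip_narrow (a point): Grip-bar centre of the narrow loose steel sieve plate, a flat slab 140 (own x) by 80 (own y) by 6 mm, meshed but solid to the touch, 0.15 to 0.3 kg, starts flat on the table at the right. Its black bridge grip, mid-plate: bar 60 mm along y, 12 mm thick in x, filling 22 to 46 mm above the plate's underside; this point is 34 mm above the underside. z: plate's upward normal. Both x ends are alike.
- sifter: Green sifter tray, fixed, 165 by 232 mm; origin under its centre. Ledges 45 mm up at both x ends of each bay (14 mm wide). Low far and side walls: 8 mm above the ledges. Robot-side wall (bay x = -72.5 mm) carries the lip, 14 mm over the bay, underside 16 and top 20 mm above the ledges: tilt the plate, lip end low, slide it under, lower the far end.
- bay_wide (a point): Centre of the wide bay (the left, +y, for the wide plate), at the top of the ledges that carry the plate. x away from the lip (which is on the robot's side), y left, z up. Inside 145 mm (x) by 116 mm (y). Seated, the plate lies level on the ledges and its grip-bar centre is 34 mm above this point.
- bay_narrow (a point): Centre of the narrow bay (the right, -y, for the narrow plate), at the top of the ledges that carry the plate. x away from the lip (which is on the robot's side), y left, z up. Inside 145 mm (x) by 86 mm (y). Seated, the plate lies level on the ledges and its grip-bar centre is 34 mm above this point.
- brush1_mid (a point): Middle (half-way along and up) of a loose sieve brush, 190 mm long along own x, 22 mm high as it lies, 0.07 kg, balanced 10 to 15 mm to the handle side of it. Handle 18 mm wide from x = -95 (plain butt) to +40 mm; rigid black bristle head 28 mm wide from +40 to +95 mm. Starts lying beyond the caddy, head away from the robot. May be absent.
- brush2_mid (a point): Middle (half-way along and up) of a loose sieve brush, 190 mm long along own x, 22 mm high as it lies, 0.07 kg, balanced 10 to 15 mm to the handle side of it. Handle 18 mm wide from x = -95 (plain butt) to +40 mm; rigid black bristle head 28 mm wide from +40 to +95 mm. Starts lying beyond the caddy, head away from the robot. May be absent.
- brush3_mid (a point): Middle (half-way along and up) of a loose sieve brush, 190 mm long along own x, 22 mm high as it lies, 0.07 kg, balanced 10 to 15 mm to the handle side of it. Handle 18 mm wide from x = -95 (plain butt) to +40 mm; rigid black bristle head 28 mm wide from +40 to +95 mm. Starts lying crosswise beyond the sifter tray, head to the left. May be absent.
- caddy: White open caddy, fixed, 86 mm (x) by 164 mm (y) by 110 mm high, walls and floor 5 mm; origin under its centre, x away from the robot, y left. Two full-height dividers, 32 mm thick, leave three pockets side by side along y, each 76 mm (x) by 30 mm (y), centred at y = -62, 0 and +62 mm. Any brush may stand in any pocket and lean on its rim; one to a pocket is easiest.
- bowl: Bystander: red plastic bowl 150 mm across, 50 mm high, beyond the tray, right; origin under its centre.
- jar: Bystander: amber jar 80 mm across, 110 mm high, beyond the tray, middle; origin under its centre.
- scale: Bystander: flat grey scale 100 by 130 by 36 mm beyond the tray, left; origin under its centre.
Not all that is in view belongs to the job. Leave any blue, orange or pink look-alike of the part that bears grip_narrow alone.

How it is judged:
By the outcome, as a careful person would: the job done as asked, in the order asked, and still so for the second after the job is handed in, with the robot touching nothing.
Of brush1, brush2, brush3 only 2 to 3 are there at a start; the rules pass over those that are not, and their reading is None.
At some moment in a run one of plate_wide, plate_narrow, brush1, brush2, brush3 may be knocked a few centimetres aside while the robot is not near it.
Once in a run the grip may slacken for a moment while it holds something.
It also fails if it takes over 208 s, if anything falls off the work surface, if the arm or the gripper's body presses on something with over 40 N, if the wrist force passes 120 N, or if a joint passes its speed limit or range.

## Working session

There is one attempt and no reset: what is moved stays moved. The work goes in short steps, Python scripts to look and compute and a tool call to move; the robot and the scene stay as the last step left them, time stands still between calls to the robot, and variables do not carry over. Pictures are saved under pics/ and viewed, at most 14 in all, crops included, and the job is handed in when it is done.

Besides the shell and the picture viewer there is one more tool, called as name(argument=value, ...) on one line, values as JSON. arm_command: Moves the arm, as the interface text tells. Its arguments: {"type":"object","properties":{"commands":{"type":"array","items":{"type":"number"}},"force":{"type":"number"}},"required":["commands"]}

```bash
ls; mkdir -p pics
cat > h.py <<'E'
import numpy as np, cv2
from station import get_obs, read_camera
from scipy.spatial.transform import Rotation as R
def snap(n,f=None):
    c=read_camera(n)
    if f: cv2.imwrite('pics/'+f,c['img'][:,:,::-1])
    return c
def ray(c,u,v,z):
    K,P=np.array(c['camera_matrix']),np.array(c['pose'])
    d=P[:3,:3]@np.linalg.solve(K,[u,v,1]); o=P[:3,3]
    return o+d*(z-o[2])/d[2]
def proj(c,p):
    K,P=np.array(c['camera_matrix']),np.array(c['pose'])
    x=K@(P[:3,:3].T@(np.array(p)-P[:3,3])); return x[:2]/x[2]
E
python3 - <<'E'
from h import *
a=snap('top','top0.png');b=snap('side','side0.png')
print(a['camera_matrix'],a['pose'],b['pose']);o=get_obs();print(o)
E
```

```text
pics
[[420.86021113   0.         319.71854297]
 [  0.         420.86021113 198.59888176]
 [  0.           0.           1.        ]] [[-0.00343325 -0.99327012  0.11576991  0.37292131]
 [-0.99994064  0.00221287 -0.01066828 -0.02461021]
 [ 0.0103403  -0.11579966 -0.99321877  1.34233704]
 [ 0.          0.          0.          1.        ]] [[-0.98721912 -0.13034419  0.0916995   0.38892245]
 [-0.15928962  0.78889074 -0.5935303   0.81019674]
 [ 0.00502234 -0.60055124 -0.7995705   1.16963258]
 [ 0.          0.          0.          1.        ]]
{'t': 0.1, 'q': array([ 1.22592825,  0.47769497,  0.02235283,  1.55635751, -0.01152687,
        1.10933539, -0.08312288]), 'joint_vel': array([ 3.28302032e-05, -2.10861533e-03, -4.79363624e-04, -3.52479435e-03,
       -4.79709169e-04,  1.02397319e-03,  1.36789465e-03]), 'joint_torque': array([ 4.36627612e-03, -5.97758317e+01,  1.61363259e+00, -2.81951916e+01,
        1.27915386e-02,  5.14269836e-03,  1.95060778e-05]), 'eef_pos': array([ 0.15819029, -0.6556376 ,  0.23043613]), 'tool_rot': array([-8.20262496e-04,  9.93001858e-01,  1.18095791e-01, -1.48716227e-04]), 'contact_force': array([1.0448506 , 0.39310739, 0.07779859]), 'torque': array([-0.02403552, -0.00062091,  0.03247496]), 'grasp_force': 0.0, 'gripper_width': 0.998640934067808}
```

View pics/top0.png

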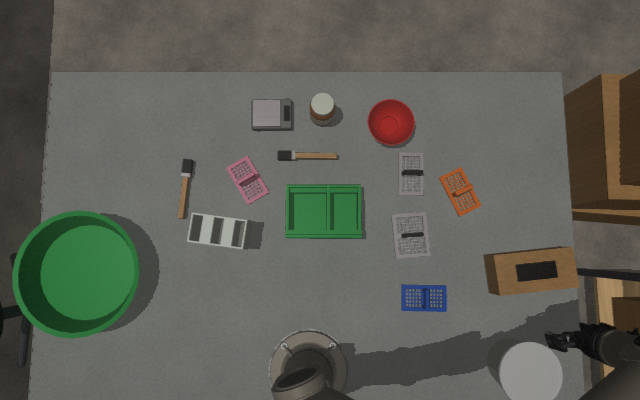

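View pics/side0.png

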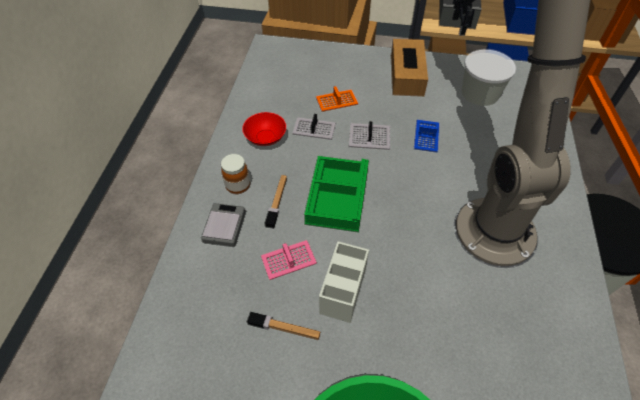

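Two brushes are visible: one at (185,188) left of and beyond the caddy, and one at (307,155) crosswise. The tray is at (324,211) and the caddy at (218,231). The narrow-plate candidates are grey (412,173), pink (248,180), orange (460,191) and blue (424,298). The grey one fits: it is steel with a black grip. The grey plate at (411,235) is the wide one.

Run:
```python
from h import *
c=snap('top');im=c['img'];hsv=cv2.cvtColor(im,cv2.COLOR_RGB2HSV)
cv2.imwrite('pics/crop1.png',cv2.resize(im[140:265,380:480,::-1],None,fx=4.5,fy=4.5,interpolation=cv2.INTER_CUBIC))
def rect(name,m,box,z):
    k=np.zeros(m.shape,np.uint8);x0,y0,x1,y1=box;k[y0:y1,x0:x1]=m[y0:y1,x0:x1]*255
    cs,_=cv2.findContours(k,cv2.RETR_EXTERNAL,cv2.CHAIN_APPROX_NONE);q=max(cs,key=cv2.contourArea)
    b=cv2.boxPoints(cv2.minAreaRect(q))+0.0
    w=np.array([ray(c,*p,z)[:2] for p in b]);e=[w[1]-w[0],w[2]-w[1]]
    print(name,'px',b.mean(0).round(1),'ctr',w.mean(0).round(4),'len',[round(float(np.hypot(*v)),3) for v in e],'ang',[round(float(np.degrees(np.arctan2(v[1],v[0]))),1) for v in e])
H,S,V=[hsv[:,:,i].astype(int) for i in range(3)]
rect('sifter',(H>50)&(H<75)&(S>120),(270,170,380,250),.055)
rect('caddy',(S<45)&(V>165),(180,200,260,260),.11)
dark=V<60
rect('barN',dark,(395,150,430,195),.046);rect('barW',dark,(390,215,435,255),.046)
rect('head1',dark,(175,150,200,180),.022);rect('head3',dark,(270,145,298,165),.022)
wood=(H>5)&(H<22)&(S>80)
rect('h1',wood,(170,165,200,225),.022);rect('h3',wood,(285,145,345,165),.022)
lt=(V>128)&(S<40)
rect('plN',lt,(395,148,430,197),.006);rect('plW',lt,(388,208,435,262),.006)
print([int(V[y,x]) for y,x in [(173,402),(165,440),(216,396),(270,400)]])
rect('bowl',((H<8)|(H>172))&(S>150),(360,90,420,155),.05)
```

```text
sifter px [323.5 211. ] ctr [ 0.4852 -0.05  ] len [0.232, 0.16] ang [-90.1, 179.2]
caddy px [220.  230.8] ctr [0.423  0.2533] len [0.084, 0.143] ang [-6.1, -98.0]
barN px [412.  172.5] ctr [ 0.6057 -0.3278] len [0.063, 0.016] ang [-90.1, 178.2]
barW px [412.4 234.6] ctr [ 0.412  -0.3235] len [0.066, 0.012] ang [-85.0, -176.6]
head1 px [187.5 166.3] ctr [0.6311 0.3808] len [0.046, 0.033] ang [-5.1, -97.3]
head3 px [284.5 155.5] ctr [0.6657 0.0732] len [0.042, 0.029] ang [-90.1, -179.7]
h1 px [183.1 197.5] ctr [0.5318 0.3913] len [0.131, 0.02] ang [-5.1, -97.3]
h3 px [316.  155.5] ctr [ 0.6656 -0.0274] len [0.128, 0.016] ang [-90.1, 179.5]
plN px [407.5 193.1] ctr [ 0.5459 -0.3206] len [0.009, 0.049] ang [-6.2, -94.9]
plW px [410.7 234.6] ctr [ 0.4135 -0.3272] len [0.106, 0.138] ang [-85.1, -176.8]
[49, 109, 134, 108]
bowl px [390.5 122. ] ctr [ 0.7675 -0.2634] len [0.144, 0.143] ang [-90.0, 178.3]
```

View pics/crop1.png

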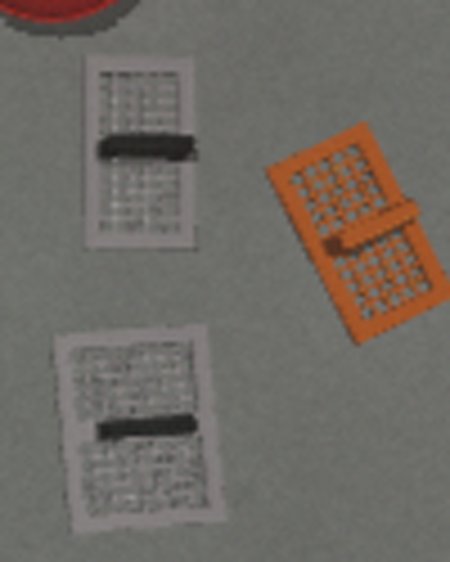

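The crop confirms two grey steel plates with black grips: the narrow one upper left (412,173) and the wide one lower left (411,235). Orange is a decoy. I'm moving over the wide plate.

```bash
cat >> h.py <<'E'
def tool(yaw,pitch=0):
    """tool-down orientation: tool y at world yaw (deg), then turned by pitch about world y-of-that-yaw (tool x)"""
    y=np.radians(yaw);B=np.column_stack([[np.sin(y),-np.cos(y),0],[np.cos(y),np.sin(y),0],[0,0,-1]])
    # tool x = y x z
    B[:,0]=np.cross(B[:,1],B[:,2])
    return R.from_matrix(B)*R.from_euler('x',pitch,degrees=True)
def rel(p,rot):
    o=get_obs();q=o['tool_rot'];r=R.from_quat(np.r_[q[1:],q[0]])
    print('t',round(o['t'],2),'at',o['eef_pos'].round(4),'q',np.round(o['q'],2),'F',o['contact_force'].round(1),'w',round(o['gripper_width'],3))
    print('REL',r.inv().apply(np.array(p)-o['eef_pos']).round(4),np.degrees((r.inv()*rot).as_rotvec()).round(2))
E
python3 -c "
from h import *
rel([.413,-.326,.2],tool(5))"
```

```text
t 0.15 at [ 0.1582 -0.6557  0.2305] q [ 1.23  0.48  0.02  1.56 -0.01  1.11 -0.08] F [-0.6 -0.5 -0.4] w 0.999
REL [ 0.325  -0.2607  0.0309] [-7.000e-02 -5.000e-02 -8.143e+01]
```

arm_command(commands=[0.325,-0.261,0.03,0,0,-81.4,1,0.325,-0.261,0.03,0,0,-81.4,1,0.325,-0.261,0.03,0,0,-81.4,1,0.325,-0.261,0.03,0,0,-81.4,1,0.325,-0.261,0.03,0,0,-81.4,1,0.325,-0.261,0.03,0,0,-81.4,1,0.325,-0.261,0.03,0,0,-81.4,1,0.325,-0.261,0.03,0,0,-81.4,1], force=60)

```text
t: 0.95
eef_pos: [0.4029, -0.3387, 0.2025]
tool_rot: [0.0, 0.751, 0.66, -0.0]
contact_force: [1.7, -0.6, 0.3]
gripper_width: 1.004
grasp_force: 0.0
```

```bash
python3 -c "
from h import *
rel([.413,-.326,.2],tool(5))"
```

```text
t 0.95 at [ 0.4029 -0.3387  0.2025] q [ 0.89  0.29 -0.37  1.92  0.13  0.95  0.33] F [ 1.7 -0.6  0.3] w 1.004
REL [0.0138 0.0084 0.0025] [  0.     0.02 -12.34]
```

arm_command(commands=[0.012,0.008,0.002,0,0,-8,1,0.012,0.008,0.002,0,0,-12.3,1,0.012,0.008,0.002,0,0,-12.3,1,0.012,0.008,0.002,0,0,-12.3,1])

```text
t: 1.35
eef_pos: [0.4112, -0.3299, 0.2004]
tool_rot: [-0.0, 0.679, 0.734, -0.0]
contact_force: [-0.0, 0.1, 0.4]
gripper_width: 1.001
grasp_force: 0.0
```

```bash
python3 -c "
from h import *
rel([.413,-.326,.2],tool(5))
c=snap('wrist','w1.png')"
```

```text
t 1.35 at [ 0.4112 -0.3299  0.2004] q [ 0.9   0.3  -0.41  1.92  0.15  0.95  0.5 ] F [-0.   0.1  0.4] w 1.001
REL [0.0038 0.0021 0.0004] [-0.02 -0.   -0.55]
```

View pics/w1.png

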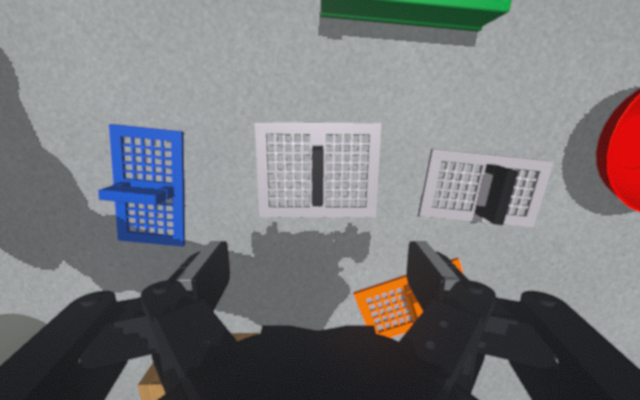

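The wrist view shows the wide plate centred at (318,170) with its bar vertical, and the narrow plate at (487,188). I'll measure both bars from here.

```bash
cat >> h.py <<'E'
def rect(c,name,m,box,z):
    k=np.zeros(m.shape,np.uint8);x0,y0,x1,y1=box;k[y0:y1,x0:x1]=m[y0:y1,x0:x1]*255
    cs,_=cv2.findContours(k,cv2.RETR_EXTERNAL,cv2.CHAIN_APPROX_NONE);q=max(cs,key=cv2.contourArea)
    W=np.array([ray(c,*p,z)[:2] for p in q[:,0]])*1000
    (ct,(a,b),_)=r=cv2.minAreaRect(W.astype(np.float32));w=cv2.boxPoints(r);e=[w[1]-w[0],w[2]-w[1]]
    print(name,'ctr',np.round(ct,1),'len',[round(float(np.hypot(*v))) for v in e],'ang',[round(float(np.degrees(np.arctan2(v[1],v[0]))),1) for v in e])
def hsv(c): return [x.astype(int) for x in cv2.split(cv2.cvtColor(c['img'],cv2.COLOR_RGB2HSV))]
E
python3 -c "
from h import *
c=snap('wrist');H,S,V=hsv(c)
rect(c,'barW',V<70,(295,135,345,212),.046)
lt=(V>175)&(S<40)
for v in (165,175,185): rect(c,'plW',(V>v)&(S<40),(240,110,395,228),.006)
rect(c,'plN',lt,(410,140,570,235),.006)
"
```

```text
barW ctr [ 409.  -324.1] len [59, 8] ang [-85.4, 4.6]
plW ctr [ 409.7 -326.5] len [136, 186] ang [-85.6, 4.4]
plW ctr [ 409.3 -325.9] len [112, 143] ang [-85.6, 4.4]
plW ctr [ 409.7 -325.8] len [109, 140] ang [-85.6, 4.4]
plN ctr [ 607.2 -332.3] len [139, 80] ang [-1.5, 88.5]
```

arm_command(commands=[0.004,-0.002,0.05,0,0,0,1,0.004,-0.002,0.09,0,0,0,1,0.004,-0.002,0.12,0,0,0,1,0.004,-0.002,0.12,0,0,0,1,0.004,-0.002,0.12,0,0,0,1])

```text
t: 1.95
eef_pos: [0.4094, -0.326, 0.081]
tool_rot: [-0.0, 0.678, 0.735, -0.0]
contact_force: [0.8, 0.1, 0.4]
gripper_width: 1.0
grasp_force: 0.0
```

```bash
python3 -c "
from h import *
rel([.4095,-.3258,.015],tool(4.4))"
```

```text
t 1.95 at [ 0.4094 -0.326   0.081 ] q [ 0.85  0.46 -0.37  2.02  0.25  0.71  0.41] F [0.8 0.1 0.4] w 1.0
REL [0.0002 0.0001 0.066 ] [-0.02 -0.02  0.15]
```

arm_command(commands=[0,0,0.04,0,0,0,1,0,0,0.066,0,0,0,1,0,0,0.066,0,0,0,0.1,0,0,0.066,0,0,0,0,0,0,0.066,0,0,0,0,0,0,0.066,0,0,0,0,0,0,0.066,0,0,0,0,0,0,0.066,0,0,0,0], force=80)

```text
t: 2.75
eef_pos: [0.4102, -0.3264, 0.016]
tool_rot: [0.001, 0.678, 0.735, 0.0]
contact_force: [-1.3, 1.5, 8.7]
gripper_width: 0.126
grasp_force: 79.0
```

arm_command(commands=[0,0,0,0,0,0,0,0,0,-0.03,0,0,0,0,0,0,-0.08,0,0,0,0,0,0,-0.13,0,0,0,0,0,0,-0.17,0,0,0,0,0,0,-0.17,0,0,0,0,0,0,-0.17,0,0,0,0])

```text
t: 3.45
eef_pos: [0.4093, -0.3259, 0.1853]
tool_rot: [0.001, 0.678, 0.735, -0.0]
contact_force: [-0.7, 0.6, -3.6]
gripper_width: 0.126
grasp_force: 78.7
```

Run:
```python
from h import *
a=snap('top');b=snap('side')
A=cv2.resize(a['img'][178:244,280:368],None,fx=7,fy=7,interpolation=cv2.INTER_CUBIC)
B=cv2.resize(b['img'][148:236,298:376],None,fx=6,fy=6,interpolation=cv2.INTER_CUBIC)[:,:]
o=np.zeros((1000,620,3),np.uint8);cv2.imwrite('pics/s1.png',A[:,:,::-1])
for n,c,box in(('top',a,(270,170,380,250)),('side',b,(295,145,380,240))):
    H,S,V=hsv(c);m=(H>45)&(H<75)&(S>100)
    rect(c,n+' z53',m,box,.053);rect(c,n+' z0',m,box,0)
im=a['img'].astype(int)
# profile along the column through each bay, and the row through both bays
for n,f in(('col303',im[180:244,303,1]),('col345',im[180:244,345,1]),('row205',im[205,280:368,1])): print(n,list(map(int,f)))
```

```text
top z53 ctr [485.3 -49.4] len [161, 230] ang [-0.1, 89.9]
top z0 ctr [489.9 -50.4] len [167, 240] ang [-0.1, 89.9]
side z53 ctr [482.3 -34.4] len [165, 274] ang [-0.3, 89.7]
side z0 ctr [486.8 -74.5] len [173, 287] ang [-0.3, 89.7]
col303 [115, 114, 115, 117, 101, 119, 124, 84, 118, 125, 124, 120, 99, 75, 120, 125, 126, 125, 123, 125, 125, 124, 126, 125, 125, 125, 124, 126, 125, 126, 126, 126, 125, 125, 126, 130, 126, 127, 125, 126, 125, 127, 124, 127, 127, 128, 127, 127, 127, 127, 128, 127, 126, 127, 97, 127, 128, 107, 101, 113, 112, 115, 116, 120]
col345 [111, 113, 114, 114, 91, 115, 123, 90, 118, 120, 120, 119, 94, 80, 115, 119, 119, 121, 120, 120, 120, 119, 121, 123, 121, 118, 122, 120, 121, 122, 121, 122, 122, 122, 121, 121, 122, 122, 121, 120, 121, 121, 121, 124, 124, 122, 123, 123, 121, 121, 122, 124, 122, 121, 92, 122, 121, 100, 73, 109, 112, 112, 116, 114]
row205 [115, 116, 115, 115, 116, 96, 127, 128, 120, 70, 72, 78, 77, 76, 119, 127, 127, 127, 124, 126, 125, 127, 124, 125, 123, 125, 123, 123, 124, 124, 125, 126, 124, 126, 125, 125, 123, 124, 123, 123, 123, 123, 125, 124, 122, 123, 83, 122, 123, 115, 88, 76, 74, 78, 114, 121, 120, 120, 122, 121, 120, 121, 122, 121, 122, 118, 119, 121, 121, 121, 121, 120, 121, 119, 119, 120, 98, 66, 117, 123, 115, 87, 79, 77, 77, 106, 115, 114]
```

View pics/s1.png

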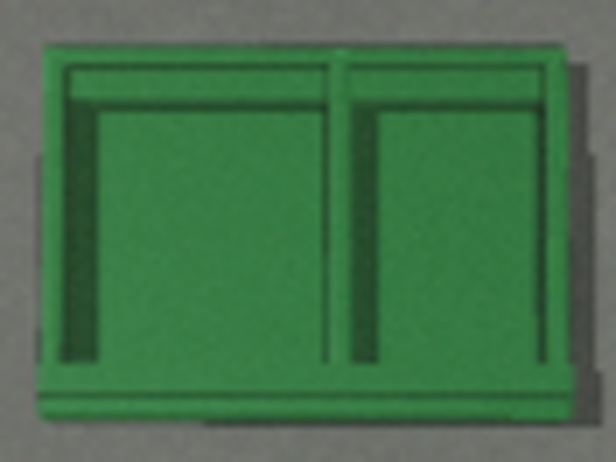

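Run:
```python
from h import *
a=snap('top')
for n,u,v,z in [('far inner',303,187,.049),('far outer',303,183.8,.053),('far inner N',345,187,.049),('near outer top',303,237,.065),('lip line low',303,234,.065),('lip inner edge (shadow edge)',303,229.5,.065),
 ('left outer',285.3,205,.053),('left inner top',288.3,205,.053),('div left',326,205,.049),('div right top',329.3,205,.053),('right inner',356.5,205,.049),('right outer',360.6,205,.053)]:
    print(n,ray(a,u,v,z)[:2].round(4))
```

```text
far inner [0.56   0.0132]
far outer [0.5694 0.0131]
far inner N [ 0.5598 -0.1172]
near outer top [0.4051 0.0126]
lip line low [0.4141 0.0126]
lip inner edge (shadow edge) [0.4277 0.0126]
left outer [0.5036 0.0675]
left inner top [0.5036 0.0583]
div left [ 0.5037 -0.0578]
div right top [ 0.5033 -0.0679]
right inner [ 0.5035 -0.1521]
right outer [ 0.5031 -0.1644]
```

```bash
python3 -c "
from h import *
rel([.5,0,.15],tool(0,-12))"
```

```text
t 3.6 at [ 0.4081 -0.325   0.1828] q [ 0.91  0.32 -0.42  1.94  0.16  0.92  0.48] F [ 0.   0.9 -3.2] w 0.122
REL [0.3164 0.1179 0.0333] [-12.15  -0.61   4.59]
```

arm_command(commands=[0.045,0.017,0.005,0,0,0,0,0.09,0.034,0.01,-2,0,1,0,0.135,0.05,0.015,-4,0,2,0,0.18,0.067,0.02,-6,0,3,0,0.225,0.084,0.025,-8,0,4,0,0.27,0.1,0.03,-10,0,4.6,0,0.316,0.118,0.033,-12,0,4.6,0,0.316,0.118,0.033,-12,0,4.6,0])

```text
t: 4.4
eef_pos: [0.5012, 0.0072, 0.1505]
tool_rot: [0.069, 0.699, 0.707, 0.078]
contact_force: [-0.8, -0.6, -1.9]
gripper_width: 0.126
grasp_force: 78.5
```

```bash
python3 -c "
from h import *
rel([.498,0,.09],tool(0,-12))"
```

```text
t 4.4 at [0.5012 0.0072 0.1505] q [ 0.35  0.25 -0.56  2.16  0.28  0.57 -0.4 ] F [-0.8 -0.6 -1.9] w 0.126
REL [-0.0079 -0.0158  0.0584] [-0.04 -0.83  0.6 ]
```

arm_command(commands=[-0.008,-0.016,0.03,0,-0.8,0.6,0,-0.008,-0.016,0.058,0,-0.8,0.6,0,-0.008,-0.016,0.058,0,-0.8,0.6,0,-0.008,-0.016,0.058,0,-0.8,0.6,0,-0.008,-0.016,0.058,0,-0.8,0.6,0])

```text
t: 4.9
eef_pos: [0.4985, -0.0086, 0.0923]
tool_rot: [0.076, 0.707, 0.699, 0.073]
contact_force: [0.8, -0.6, -2.0]
gripper_width: 0.127
grasp_force: 78.6
```

```bash
python3 -c "
from h import *
rel([.498,0,.077],tool(0,-12))
a=snap('top');b=snap('side')
A=cv2.resize(a['img'][165:250,270:380],None,fx=4,fy=4,interpolation=cv2.INTER_CUBIC)
B=cv2.resize(b['img'][130:240,290:400],None,fx=3.09,fy=3.09,interpolation=cv2.INTER_CUBIC)
B=cv2.resize(B,(340,340));cv2.imwrite('pics/s2.png',np.hstack([A,B])[:,:,::-1])"
```

```text
t 4.9 at [ 0.4985 -0.0086  0.0923] q [ 0.27  0.34 -0.46  2.22  0.44  0.44 -0.55] F [ 0.8 -0.6 -2. ] w 0.127
REL [ 0.0087 -0.0038  0.0148] [ 0.04  0.3  -0.65]
```

View pics/s2.png

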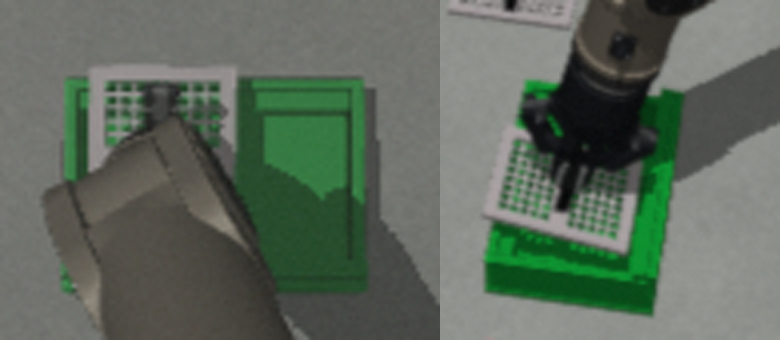

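The plate is held tilted over the wide bay with its near end low. I'm correcting y and going down to the entry pose.

arm_command(commands=[0.009,-0.001,0.005,0,0,-0.6,0,0.009,-0.001,0.005,0,0,-0.6,0,0.009,-0.001,0.005,0,0,-0.6,0])

```text
t: 5.3
eef_pos: [0.4984, 0.0001, 0.087]
tool_rot: [0.076, 0.704, 0.703, 0.072]
contact_force: [-0.3, 0.2, -2.2]
gripper_width: 0.127
grasp_force: 78.7
```

```bash
python3 -c "
from h import *
rel([.499,0,.077],tool(0,-12))"
```

```text
t 5.3 at [4.984e-01 1.000e-04 8.700e-02] q [ 0.24  0.35 -0.45  2.22  0.46  0.43 -0.58] F [-0.3  0.2 -2.2] w 0.127
REL [-0.0001 -0.0015  0.0099] [ 0.04  0.33 -0.04]
```

arm_command(commands=[0,-0.0015,0.005,0,0.3,0,0,0,-0.0015,0.01,0,0.3,0,0,0,-0.0015,0.01,0,0.3,0,0,0,-0.007,0.0088,0,0.3,0,0,0,-0.0125,0.0075,0,0.3,0,0,0,-0.0177,0.0063,0,0.3,0,0,0,-0.0177,0.0063,0,0.3,0,0,0,-0.0177,0.0063,0,0.3,0,0])

```text
t: 6.1
eef_pos: [0.482, 0.0002, 0.0767]
tool_rot: [0.074, 0.703, 0.703, 0.074]
contact_force: [-0.1, -0.0, -2.5]
gripper_width: 0.128
grasp_force: 78.7
```

```bash
python3 -c "
from h import *
rel([.487,0,.061],tool(0,0))"
```

```text
t 6.1 at [4.82e-01 2.00e-04 7.67e-02] q [ 0.23  0.35 -0.44  2.27  0.48  0.39 -0.6 ] F [-0.1 -0.  -2.5] w 0.128
REL [-0.0002  0.0016  0.0164] [12.    0.02 -0.04]
```

arm_command(commands=[0,0.0004,0.004,3,0,0,0,0,0.0008,0.008,6,0,0,0,0,0.0012,0.012,9,0,0,0,0,0.0016,0.0164,12,0,0,0,0,0.0016,0.0164,12,0,0,0,0,0.0016,0.0164,12,0,0,0])

```text
t: 6.7
eef_pos: [0.4878, 0.0004, 0.0644]
tool_rot: [0.001, 0.707, 0.707, -0.001]
contact_force: [-18.8, -1.6, 45.4]
gripper_width: 0.124
grasp_force: 99.7
```

```bash
python3 -c "
from h import *
rel([.4875,0,.059],tool(0,0))
b=snap('side')
B=cv2.resize(b['img'][130:240,290:400],None,fx=5,fy=5,interpolation=cv2.INTER_CUBIC)
cv2.imwrite('pics/s3.png',B[:,:,::-1])"
```

```text
t 6.7 at [4.878e-01 4.000e-04 6.440e-02] q [ 0.28  0.46 -0.5   2.1   0.36  0.66 -0.47] F [-18.8  -1.6  45.4] w 0.124
REL [-0.0004 -0.0003  0.0054] [ 0.06  0.15 -0.05]
```

View pics/s3.png

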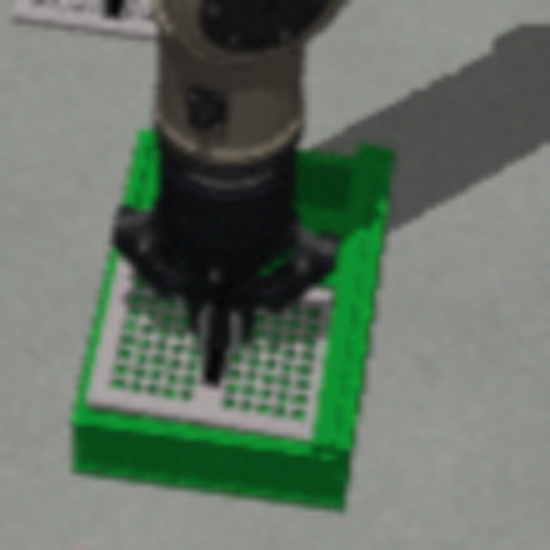

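The upward force is 45 N and the x force is −19 N at 3 mm above seated height, so the far end is probably riding on the far wall. I'll tilt back a little, shift toward the robot and lower again.

arm_command(commands=[0,0,-0.005,-3,0,0,0,0,-0.002,-0.005,-6,0,0,0,0,-0.004,-0.003,-6,0,0,0,0,-0.004,-0.003,-6,0,0,0])

```text
t: 7.15
eef_pos: [0.4884, 0.0007, 0.0671]
tool_rot: [0.041, 0.706, 0.706, 0.041]
contact_force: [4.6, -0.3, 13.4]
gripper_width: 0.128
grasp_force: 84.0
```

```bash
python3 -c "
from h import *
rel([.486,0,.063],tool(0,0))"
```

```text
t 7.15 at [0.4884 0.0007 0.0671] q [ 0.26  0.41 -0.48  2.19  0.42  0.51 -0.53] F [ 4.6 -0.3 13.4] w 0.128
REL [-0.0007 -0.0028  0.0038] [ 6.59 -0.02 -0.05]
```

arm_command(commands=[0,0,0,0,0,0,0,0,0,0,0,0,0,0,0,0,0,0,0,0,0])

```text
t: 7.45
eef_pos: [0.4885, 0.0007, 0.0669]
tool_rot: [0.04, 0.706, 0.706, 0.041]
contact_force: [3.8, -0.9, 17.1]
gripper_width: 0.126
grasp_force: 84.2
```

```bash
python3 -c "
from h import *
rel([.486,0,.063],tool(0,0))"
```

```text
t 7.45 at [0.4885 0.0007 0.0669] q [ 0.26  0.41 -0.48  2.19  0.42  0.51 -0.53] F [ 3.8 -0.9 17.1] w 0.126
REL [-0.0007 -0.0029  0.0036] [ 6.54 -0.03 -0.07]
```

arm_command(commands=[0,0,-0.003,0,0,0,0,0,0,-0.006,0,0,0,0,0,0,-0.006,0,0,0,0,0,0,-0.006,0,0,0,0])

```text
t: 7.85
eef_pos: [0.4819, 0.0001, 0.0694]
tool_rot: [0.037, 0.706, 0.706, 0.036]
contact_force: [0.3, 0.8, -2.4]
gripper_width: 0.128
grasp_force: 53.5
```

```bash
python3 -c "
from h import *
rel([.486,0,.063],tool(0,0))
c=snap('wrist','w2.png')"
```

```text
t 7.85 at [4.819e-01 1.000e-04 6.940e-02] q [ 0.27  0.4  -0.49  2.19  0.41  0.53 -0.52] F [ 0.3  0.8 -2.4] w 0.128
REL [-0.0001  0.0034  0.0068] [ 5.93  0.02 -0.05]
```

View pics/w2.png

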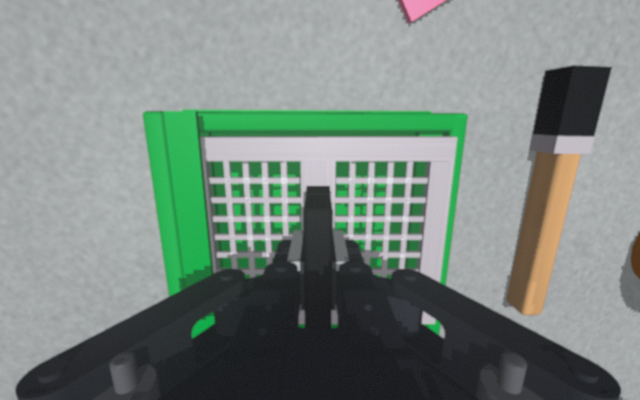

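arm_command(commands=[0,0.0007,0.0018,1.5,0,0,0,0,0.0013,0.0036,3,0,0,0,0,0.002,0.0054,4.5,0,0,0,0,0.0026,0.0072,6,0,0,0,0,0.0026,0.0072,6,0,0,0,0,0.0026,0.0072,6,0,0,0,0,0.0026,0.0072,6,0,0,0], force=60)

```text
t: 8.6
eef_pos: [0.4853, 0.0002, 0.0627]
tool_rot: [-0.0, 0.707, 0.707, -0.0]
contact_force: [0.5, 0.1, -2.0]
gripper_width: 0.128
grasp_force: 59.4
```

```bash
python3 -c "
from h import *
rel([.486,0,.0615],tool(0,0))
print(get_obs()['torque'])"
```

```text
t 8.6 at [4.853e-01 2.000e-04 6.270e-02] q [ 0.29  0.46 -0.5   2.11  0.36  0.65 -0.46] F [ 0.5  0.1 -2. ] w 0.128
REL [-0.0002  0.0007  0.0012] [-0.02  0.02 -0.04]
[ 0.00327755 -0.03558939 -0.00527853]
```

Level and free of contact at z 0.0627. I'm lowering the last few millimetres.

arm_command(commands=[0,0,0.001,0,0,0,0,0,0,0.002,0,0,0,0,0,0,0.003,0,0,0,0,0,0,0.003,0,0,0,0])

```text
t: 9.0
eef_pos: [0.4857, 0.0002, 0.0602]
tool_rot: [0.0, 0.707, 0.707, -0.0]
contact_force: [-2.5, -0.2, 2.8]
gripper_width: 0.131
grasp_force: 60.2
```

arm_command(commands=[0,0,0,0,0,0,0.2,0,0,0,0,0,0,0.4,0,0,0,0,0,0,0.4,0,0,0,0,0,0,0.4,0,0,-0.03,0,0,0,0.4,0,0,-0.07,0,0,0,0.4,0,0,-0.11,0,0,0,1,0,0,-0.15,0,0,0,1])

```text
t: 9.8
eef_pos: [0.4855, 0.0003, 0.2114]
tool_rot: [-0.0, 0.707, 0.707, -0.0]
contact_force: [1.4, 0.2, 0.4]
gripper_width: 0.724
grasp_force: 0.0
```

arm_command(commands=[-0.04,0.02,-0.02,0,0,0,1,-0.08,0.03,-0.02,0,0,0,1,-0.08,0.03,-0.02,0,0,0,1,-0.08,0.03,-0.02,0,0,0,1])

```text
t: 10.2
eef_pos: [0.5155, -0.0807, 0.2296]
tool_rot: [-0.0, 0.708, 0.706, -0.0]
contact_force: [1.3, 0.6, -0.0]
gripper_width: 0.999
grasp_force: 0.0
```

```bash
python3 -c "
from h import *
rel([.607,-.332,.2],tool(-1.5))
c=snap('wrist','w3.png')"
```

```text
t 10.2 at [ 0.5155 -0.0807  0.2296] q [ 0.5   0.28 -0.55  1.89  0.17  1.02 -0.13] F [ 1.3  0.6 -0. ] w 0.999
REL [-0.251   0.0924  0.0295] [-0.05 -0.    1.3 ]
```

View pics/w3.png

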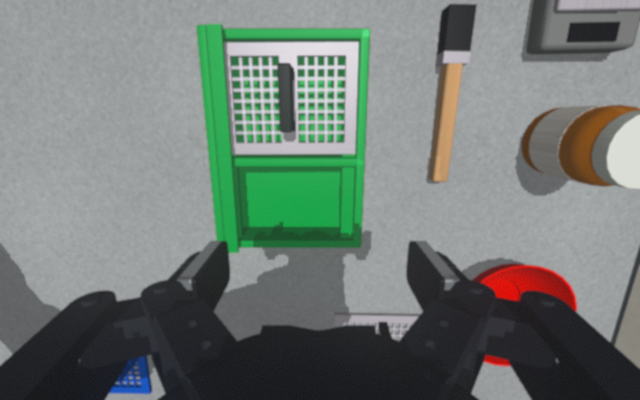

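The wide plate lies flat in its bay with its near border under the lip (plate at (292,97)). Next is the narrow plate.

arm_command(commands=[-0.045,0.017,0,0,0,0,1,-0.09,0.034,0,0,0,0,1,-0.135,0.05,0,0,0,0,1,-0.18,0.067,0.01,0,0,1,1,-0.22,0.085,0.02,0,0,1.3,1,-0.23,0.092,0.03,0,0,1.3,1,-0.23,0.092,0.03,0,0,1.3,1,-0.23,0.092,0.03,0,0,1.3,1])

```text
t: 11.05
eef_pos: [0.6077, -0.3068, 0.1995]
tool_rot: [-0.001, 0.714, 0.7, 0.0]
contact_force: [0.5, 0.8, 0.2]
gripper_width: 1.001
grasp_force: 0.0
```

```bash
python3 -c "
from h import *
rel([.607,-.332,.2],tool(-1.5))
c=snap('wrist','w4.png');H,S,V=hsv(c)
p=proj(c,[.607,-.332,.006]).astype(int);b=proj(c,[.607,-.332,.046]).astype(int);print(p,b)
for v in (165,175,185):rect(c,'plN',(V>v)&(S<40),(p[0]-95,p[1]-65,p[0]+95,p[1]+65),.006)
rect(c,'bar',V<70,(b[0]-22,b[1]-45,b[0]+22,b[1]+45),.046)
"
```

```text
t 11.05 at [ 0.6077 -0.3068  0.1995] q [ 0.67  0.55 -0.43  1.55  0.24  1.1   0.17] F [0.5 0.8 0.2] w 1.001
REL [-0.0252 -0.0002 -0.0006] [-0.07 -0.12  0.32]
[318 196] [318 206]
plN ctr [ 606.1 -335.6] len [229, 157] ang [-1.2, 88.8]
plN ctr [ 606.4 -332.2] len [142, 79] ang [-1.2, 88.8]
plN ctr [ 606.3 -331.5] len [139, 78] ang [-1.2, 88.8]
bar ctr [ 606.7 -328.2] len [9, 63] ang [-1.2, 88.8]
```

arm_command(commands=[-0.0245,-0.001,0.05,0,0,0,1,-0.0245,-0.001,0.1,0,0,0,1,-0.0245,-0.001,0.14,0,0,0,1,-0.0245,-0.001,0.14,0,0,0,1,-0.0245,-0.001,0.14,0,0,0,1])

```text
t: 11.6
eef_pos: [0.6066, -0.3325, 0.0613]
tool_rot: [-0.0, 0.715, 0.7, 0.0]
contact_force: [1.5, 0.1, 0.9]
gripper_width: 1.0
grasp_force: 0.0
```

```bash
python3 -c "
from h import *
rel([.6065,-.3315,.0145],tool(-1.2))"
```

```text
t 11.6 at [ 0.6066 -0.3325  0.0613] q [ 0.67  0.71 -0.38  1.61  0.32  0.88  0.15] F [1.5 0.1 0.9] w 1.0
REL [ 0.001  -0.0001  0.0468] [ 0.   -0.04 -0.02]
```

arm_command(commands=[0.001,0,0.03,0,0,0,1,0.001,0,0.0465,0,0,0,1,0.001,0,0.0465,0,0,0,0.1,0.001,0,0.0465,0,0,0,0,0.001,0,0.0465,0,0,0,0,0.001,0,0.0465,0,0,0,0,0.001,0,0.0465,0,0,0,0,0.001,0,0.0465,0,0,0,0], force=80)

```text
t: 12.4
eef_pos: [0.6066, -0.3337, 0.0145]
tool_rot: [0.001, 0.715, 0.699, 0.0]
contact_force: [0.1, -0.1, 4.3]
gripper_width: 0.127
grasp_force: 79.0
```

arm_command(commands=[0,0,0,0,0,0,0,0,0,-0.03,0,0,0,0,0,0,-0.08,0,0,0,0,0,0,-0.13,0,0,0,0,0,0,-0.15,0,0,0,0,0,0,-0.15,0,0,0,0])

```text
t: 13.0
eef_pos: [0.608, -0.3341, 0.1675]
tool_rot: [0.003, 0.715, 0.699, 0.001]
contact_force: [0.1, -0.6, -2.8]
gripper_width: 0.13
grasp_force: 78.5
```

```bash
python3 -c "
from h import *
rel([.497,-.111,.15],tool(0,-12))"
```

```text
t 13.0 at [ 0.608  -0.3341  0.1675] q [ 0.69  0.6  -0.41  1.55  0.26  1.05  0.19] F [ 0.1 -0.6 -2.8] w 0.13
REL [ 0.2204 -0.1164  0.0162] [-11.66   0.32  -1.34]
```

arm_command(commands=[0.04,-0.021,0.002,0,0,0,0,0.08,-0.042,0.005,-2,0,-1,0,0.12,-0.063,0.008,-4,0,-1.3,0,0.16,-0.084,0.011,-6,0,-1.3,0,0.2,-0.106,0.014,-9,0,-1.3,0,0.219,-0.116,0.016,-11.7,0.3,-1.3,0,0.219,-0.116,0.016,-11.7,0.3,-1.3,0,0.219,-0.116,0.016,-11.7,0.3,-1.3,0])

```text
t: 13.8
eef_pos: [0.4939, -0.1117, 0.1462]
tool_rot: [0.07, 0.704, 0.703, 0.072]
contact_force: [0.3, -0.9, -1.6]
gripper_width: 0.129
grasp_force: 78.7
```

arm_command(commands=[0,0,0,0,0,0,0,0,0,0,0,0,0,0])

```text
t: 14.0
eef_pos: [0.4959, -0.1126, 0.1471]
tool_rot: [0.071, 0.704, 0.703, 0.073]
contact_force: [-0.2, -0.1, -2.7]
gripper_width: 0.123
grasp_force: 78.7
```

```bash
python3 -c "
from h import *
rel([.4965,-.1127,.087],tool(0,-12))
c=snap('wrist','w5.png')"
```

```text
t 14.0 at [ 0.4959 -0.1126  0.1471] q [ 0.59  0.27 -0.54  2.15  0.22  0.57 -0.09] F [-0.2 -0.1 -2.7] w 0.123
REL [-0.0003 -0.0115  0.059 ] [-0.32 -0.15 -0.15]
```

View pics/w5.png

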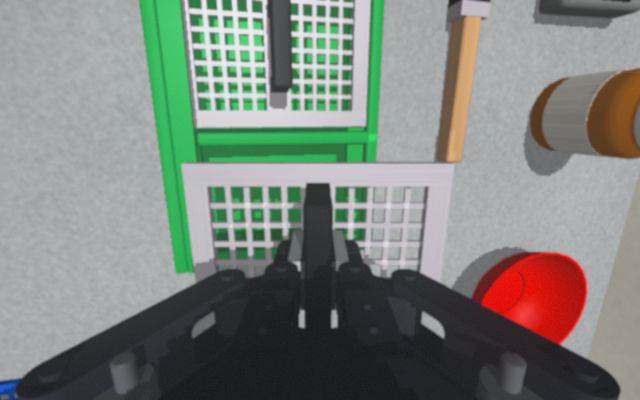

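```bash
python3 -c "
from h import *
c=snap('wrist')
print(ray(c,318,163.5,.1385),ray(c,300,146.5,.053),ray(c,300,143,.053),ray(c,280,130,.053))
g=c['img'][100:175,300].astype(int);print([tuple(map(int,x)) for x in g[25:70]])"
```

```text
[ 0.49707508 -0.07081455  0.1385    ] [ 0.50034028 -0.07009421  0.053     ] [ 0.50039119 -0.06736868  0.053     ] [ 0.48508983 -0.05721064  0.053     ]
[(210, 206, 213), (182, 187, 186), (124, 152, 132), (66, 124, 82), (49, 111, 65), (47, 106, 63), (47, 116, 66), (49, 142, 74), (47, 168, 83), (50, 180, 89), (54, 185, 92), (53, 185, 93), (49, 181, 89), (51, 181, 90), (47, 180, 88), (48, 179, 88), (46, 176, 85), (45, 169, 83), (45, 151, 75), (47, 132, 72), (46, 118, 65), (44, 116, 65), (46, 117, 65), (47, 119, 65), (45, 118, 66), (46, 118, 66), (44, 117, 62), (43, 117, 64), (46, 117, 65), (46, 125, 68), (50, 149, 77), (49, 172, 85), (49, 182, 90), (49, 182, 89), (50, 181, 90), (56, 178, 90), (78, 163, 98), (114, 144, 122), (158, 157, 159), (192, 187, 194), (205, 199, 206), (205, 198, 206), (204, 199, 206), (205, 200, 208), (204, 198, 205)]
```

arm_command(commands=[0,-0.006,0.03,-0.3,0,0,0,0,-0.0115,0.059,-0.3,0,0,0,0,-0.0115,0.059,-0.3,0,0,0,0,-0.0115,0.059,-0.3,0,0,0,0,-0.0115,0.059,-0.3,0,0,0])

```text
t: 14.6
eef_pos: [0.4971, -0.1116, 0.0886]
tool_rot: [0.074, 0.703, 0.703, 0.075]
contact_force: [-0.7, -0.0, -2.2]
gripper_width: 0.128
grasp_force: 78.5
```

```bash
python3 -c "
from h import *
rel([.4965,-.1127,.0775],tool(0,-12));rel([.4815,-.1127,.0775],tool(0,-12))"
```

```text
t 14.6 at [ 0.4971 -0.1116  0.0886] q [ 0.51  0.36 -0.46  2.19  0.34  0.43 -0.2 ] F [-0.7 -0.  -2.2] w 0.128
REL [-0.0011 -0.003   0.0108] [ 0.11 -0.13 -0.06]
t 14.6 at [ 0.4971 -0.1116  0.0886] q [ 0.51  0.36 -0.46  2.19  0.34  0.43 -0.2 ] F [-0.7 -0.  -2.2] w 0.128
REL [-0.0011 -0.0176  0.0076] [ 0.11 -0.13 -0.06]
```

arm_command(commands=[-0.0005,-0.003,0.0105,0,0,0,0,-0.0005,-0.003,0.0105,0,0,0,0,-0.0005,-0.003,0.0105,0,0,0,0,-0.0005,-0.008,0.0095,0,0,0,0,-0.0005,-0.013,0.0085,0,0,0,0,-0.0005,-0.0175,0.0075,0,0,0,0,-0.0005,-0.0175,0.0075,0,0,0,0,-0.0005,-0.0175,0.0075,0,0,0,0])

```text
t: 15.4
eef_pos: [0.4802, -0.1121, 0.0764]
tool_rot: [0.073, 0.704, 0.703, 0.075]
contact_force: [-0.2, 0.1, -1.7]
gripper_width: 0.13
grasp_force: 78.7
```

```bash
python3 -c "
from h import *
rel([.4853,-.1127,.0627],tool(0,0))
c=snap('wrist');im=c['img']
cv2.imwrite('pics/w6.png',im[90:290,120:520,::-1])"
```

```text
t 15.4 at [ 0.4802 -0.1121  0.0764] q [ 0.51  0.36 -0.45  2.24  0.36  0.39 -0.22] F [-0.2  0.1 -1.7] w 0.13
REL [-0.0007  0.0021  0.0145] [12.   -0.14 -0.05]
```

View pics/w6.png

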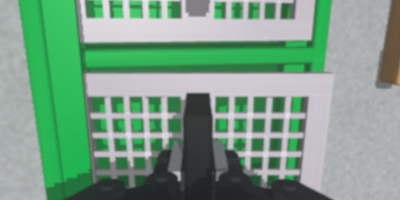

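The near border of the narrow plate is hidden beneath the lip at crop x≈85, with no contact. I'm rotating it level.

arm_command(commands=[0,0.0005,0.0036,3,0,0,0,0,0.001,0.0072,6,0,0,0,0,0.0016,0.0108,9,0,0,0,0,0.0021,0.0145,12,0,0,0,0,0.0021,0.0145,12,0,0,0,0,0.0021,0.0145,12,0,0,0,0,0.0021,0.0145,12,0,0,0])

```text
t: 16.15
eef_pos: [0.4853, -0.112, 0.0627]
tool_rot: [-0.0, 0.707, 0.707, 0.001]
contact_force: [0.3, -0.1, -2.7]
gripper_width: 0.127
grasp_force: 79.1
```

arm_command(commands=[0,0,0.001,0,0,0,0,0,0,0.002,0,0,0,0,0,0,0.003,0,0,0,0,0,0,0.003,0,0,0,0])

```text
t: 16.55
eef_pos: [0.4853, -0.112, 0.0595]
tool_rot: [-0.001, 0.707, 0.707, 0.001]
contact_force: [0.6, 0.3, -2.1]
gripper_width: 0.124
grasp_force: 79.3
```

arm_command(commands=[0,0,0.001,0,0,0,0,0,0,0.001,0,0,0,0,0,0,0.001,0,0,0,0])

```text
t: 16.85
eef_pos: [0.4854, -0.112, 0.0594]
tool_rot: [-0.001, 0.707, 0.707, 0.001]
contact_force: [-4.3, -0.5, 9.4]
gripper_width: 0.126
grasp_force: 80.9
```

arm_command(commands=[0,0,0,0,0,0,0.2,0,0,0,0,0,0,0.4,0,0,0,0,0,0,0.4,0,0,0,0,0,0,0.4,0,0,-0.03,0,0,0,0.4,0,0,-0.07,0,0,0,0.4,0,0,-0.11,0,0,0,1,0,0,-0.15,0,0,0,1])

```text
t: 17.65
eef_pos: [0.4851, -0.1122, 0.21]
tool_rot: [-0.001, 0.707, 0.707, 0.001]
contact_force: [0.6, -1.2, 0.3]
gripper_width: 0.728
grasp_force: 0.0
```

arm_command(commands=[0.025,0.035,-0.015,0,0,0,1,0.05,0.07,-0.03,0,0,0,1,0.075,0.1,-0.04,0,0,0,1,0.075,0.1,-0.04,0,0,0,1,0.075,0.1,-0.04,0,0,0,1])

```text
t: 18.15
eef_pos: [0.5856, -0.0367, 0.2484]
tool_rot: [-0.001, 0.707, 0.708, 0.001]
contact_force: [0.2, -1.6, -0.7]
gripper_width: 1.001
grasp_force: 0.0
```

Run:
```python
from h import *
c=snap('wrist','w7.png');H,S,V=hsv(c);a=snap('top');h,s,v=hsv(a)
rel([.6657,.0036,.15],tool(0))
p=proj(c,[.6657,.066,.011]);print('head px',p,'butt',proj(c,[.6657,-.09,.011]),'caddy',proj(c,[.423,.253,.11]))
wood=(h>5)&(h<22)&(s>80)
rect(a,'h1',wood,(160,150,200,230),.018);rect(a,'head1',v<60,(160,145,205,180),.018)
x,y=p.astype(int)
rect(c,'w head3',V<60,(x-60,max(y-70,0),x+60,y+70),.022)
rect(c,'w h3',(H>5)&(H<22)&(S>80),(x-60,max(y-40,0),x+60,y+160),.022)
```

```text
t 18.25 at [ 0.5844 -0.0385  0.2479] q [ 0.39  0.37 -0.55  1.73  0.21  1.11 -0.23] F [ 0.1 -0.8 -0.5] w 0.999
REL [0.0421 0.0815 0.0978] [-0.12 -0.12 -0.08]
head px [384.96173281  84.77840324] butt [378.09193106 208.38189509] caddy [  93.84234199 -205.62526132]
h1 ctr [532.4 392.7] len [131, 20] ang [-5.1, 84.9]
head1 ctr [631.2 381.9] len [46, 32] ang [-5.2, 84.8]
w head3 ctr [650.8  73.1] len [2, 39] ang [-0.3, 89.7]
w h3 ctr [662.3 -25.7] len [18, 129] ang [-1.1, 88.9]
```

View pics/w7.png

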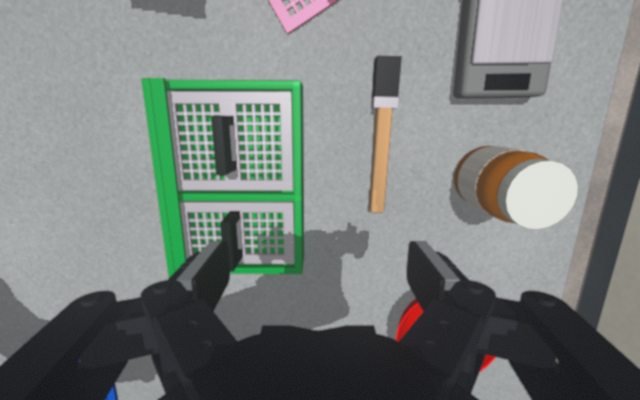

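Both plates lie flat in their bays. Brush 3 has its head at (387,80) and its butt at (377,210). I'll grip the head.

```bash
python3 -c "
from h import *
rel([.664,.066,.06],tool(-1.1))"
```

```text
t 18.25 at [ 0.5844 -0.0385  0.2479] q [ 0.39  0.37 -0.55  1.73  0.21  1.11 -0.23] F [ 0.1 -0.8 -0.5] w 0.999
REL [0.1043 0.0799 0.188 ] [-0.12 -0.11  1.02]
```

arm_command(commands=[0.036,0.026,0.02,0,0,0,0.7,0.07,0.052,0.05,0,0,1,0.6,0.104,0.08,0.09,0,0,1,0.6,0.104,0.08,0.14,0,0,1,0.6,0.104,0.08,0.188,0,0,1,0.6,0.104,0.08,0.188,0,0,1,0.6,0.104,0.08,0.188,0,0,1,0.6,0.104,0.08,0.188,0,0,1,0.6])

```text
t: 19.05
eef_pos: [0.667, 0.0663, 0.0637]
tool_rot: [0.0, 0.714, 0.7, 0.002]
contact_force: [0.9, 0.3, 0.4]
gripper_width: 0.597
grasp_force: 0.0
```

Run:
```python
from h import *
rel([.664,.066,.003],tool(-1.1))
c=snap('wrist');H,S,V=hsv(c)
print('head',proj(c,[.664,.066,.022]),'tip',proj(c,[.664,.0995,.011]))
wood=(H>5)&(H<22)&(S>80);x,y=proj(c,[.663,.02,.015]).astype(int);print(x,y)
cv2.imwrite('pics/w8.png',c['img'][:,:,::-1])
```

```text
t 19.05 at [0.667  0.0663 0.0637] q [ 0.14  0.7  -0.48  1.67  0.39  0.87 -0.52] F [0.9 0.3 0.4] w 0.597
REL [-0.0005 -0.0031  0.0607] [ 0.18 -0.17 -0.01]
head [314.16498409 219.56397372] tip [313.14253869 166.36278785]
314 276
```

View pics/w8.png

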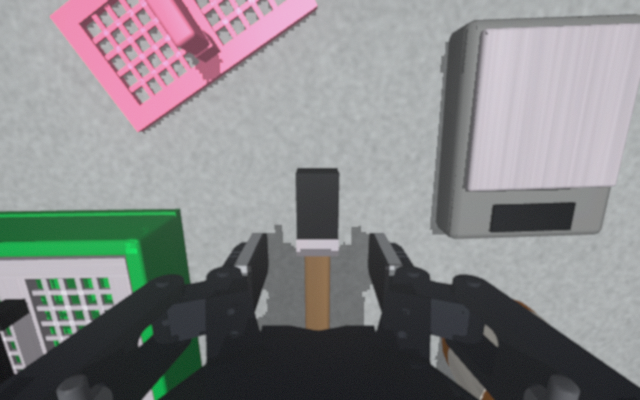

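The head is centred at (317,204) between the fingers and the ferrule is at row 246. The alignment matches, so I'm descending to grip.

arm_command(commands=[0,-0.001,0.03,0,0,0,0.6,0,-0.001,0.055,0,0,0,0.6,0,-0.001,0.06,0,0,0,0.6,0,-0.001,0.06,0,0,0,0.2,0,-0.001,0.06,0,0,0,0.1,0,-0.001,0.06,0,0,0,0.1,0,-0.001,0.06,0,0,0,0.1,0,-0.001,0.06,0,0,0,0.1], force=90)

```text
t: 19.9
eef_pos: [0.6662, 0.0674, 0.0036]
tool_rot: [0.0, 0.714, 0.701, 0.002]
contact_force: [-0.8, -0.5, 7.7]
gripper_width: 0.309
grasp_force: 91.8
```

arm_command(commands=[0,0,-0.03,0,0,0,0.1,0,0,-0.08,0,0,0,0.1,0,0,-0.13,0,0,0,0.1,0,0,-0.18,0,0,0,0.1,0,0,-0.23,0,0,0,0.1,0,0,-0.28,0,0,0,0.1,0,0,-0.28,0,0,0,0.1,0,0,-0.28,0,0,0,0.1])

```text
t: 20.7
eef_pos: [0.6651, 0.0667, 0.2834]
tool_rot: [0.0, 0.713, 0.701, 0.002]
contact_force: [-0.1, -0.4, -1.9]
gripper_width: 0.306
grasp_force: 90.8
```

Run:
```python
from h import *
rel([.44,.1,.33],tool(0))
a=snap('top')
```

```text
t 20.7 at [0.6651 0.0667 0.2834] q [ 0.19  0.48 -0.56  1.48  0.26  1.24 -0.41] F [-0.1 -0.4 -1.9] w 0.306
REL [ 0.0294 -0.2255 -0.0473] [ 0.22 -0.17 -1.03]
```

Run:
```python
from h import *
a=snap('top');H,S,V=hsv(a)
for v in (130,140,150,160): rect(a,'caddy%d'%v,(S<45)&(V>v),(180,200,258,262),.11)
b=snap('side');h,s,v=hsv(b)
k=((v>170)&(s<50)).astype(np.uint8)*255;k[:, :310]=0;k[:,380:]=0;k[:235]=0;k[325:]=0
# rows/cols of pocket centroids in top: dark blobs inside the caddy
m=np.zeros_like(V,np.uint8);m[208:255,185:250]=((V[208:255,185:250]<100))*255
n,l,st,ce=cv2.connectedComponentsWithStats(m)
for i in range(1,n):
    if st[i,4]>40: print(st[i],ce[i].round(1),ray(a,*ce[i],.11)[:2].round(4))
for r in range(212,250,3): print(r,''.join('%4d'%x for x in V[r,184:252:1]))
```

```text
caddy130 ctr [424.4 263.8] len [88, 165] ang [-7.9, 82.1]
caddy140 ctr [424.2 263.5] len [87, 164] ang [-7.8, 82.2]
caddy150 ctr [424.3 263.4] len [86, 163] ang [-7.9, 82.1]
caddy160 ctr [424.3 263. ] len [86, 163] ang [-7.9, 82.1]
[189 215  14  26 237] [195.6 227.6] [0.4323 0.3243]
[211 218  13  26 209] [216.1 230.4] [0.424  0.2646]
[232 221  13  26 169] [236.5 232.9] [0.4165 0.205 ]
[243 220   7  29 128] [247.1 236.4] [0.4062 0.1742]
212   68  65  76  78 106 114 115 132 145 138 133 123 120 121 117 116 120 120 120 121 119 121 121 122 121 120 122 121 121 121 120 118 121 117 119 118 121 118 120 121 120 121 122 124 124 122 122 121 123 120 121 124 122 119 119 123 122 123 123 120 121 120 119 121 121 121 119 120
215   62  72  75  76 110 116 119 158 159 100  81  83  86  94  93 112 114 132 154 177 182 181 180 180 179 179 180 177 160 152 133 130 131 124 120 121 120 122 120 118 121 119 122 125 123 127 123 120 120 119 117 122 120 121 122 122 123 124 122 118 122 120 120 120 121 120 122 121
218   70  73  76 112 119 114 127 173 125  79  72  74  73  74  74  73  73  73 107 169 181 184 182 183 182 1
[... 2240 characters left out ...]
72  75  73  92 106 153 179 180 182 182 182 182 183 183 185 183 141  86  70  75  72  76  72  93 106 107 119 173 161  97  73  74  72  72  72  76  79
245  116 117 119 119 120 123 123 118 119 121 119 117 120 120 120 119 121 119 119 120 122 120 118 121 124 127 129 129 139 141 151 166 168 168 179 181 183 184 184 180 183 183 181 184 185 184 182 111  72  73  75  71  72  80 103 108 109 152 176 122  77  72  73  71  72  76  76  76
248  121 119 122 121 121 123 118 120 120 123 121 121 120 123 120 119 117 118 120 120 120 120 119 120 118 116 116 115 112 120 119 116 113 116 119 116 117 117 116 117 117 113 115 115 120 120 123 121 125 125 135 137 153 165 169 170 177 183 161  98  72  74  74  75  75 108  86  77
```

```bash
cat >> h.py <<'E'
def stand(yaw): return tool(yaw)*R.from_euler('y',90,degrees=True)
E
python3 - <<'E'
from h import *
print(stand(-7.9).as_matrix().round(2))
rel([.46,.27,.34],stand(-7.9))
E
```

```text
[[ 0.    0.99  0.14]
 [ 0.   -0.14  0.99]
 [ 1.   -0.   -0.  ]]
t 20.85 at [0.6635 0.066  0.2793] q [ 0.19  0.49 -0.55  1.49  0.26  1.24 -0.41] F [-0.1 -0.1 -1.1] w 0.304
REL [ 0.2004 -0.2073 -0.0596] [-5.55 89.78  5.25]
```

arm_command(commands=[0,-0.02,-0.06,-0.5,8,0.5,0.1,0.02,-0.045,-0.06,-1,16,1,0.1,0.04,-0.07,-0.06,-1.5,24,1.5,0.1,0.06,-0.095,-0.06,-2,32,2,0.1,0.08,-0.12,-0.06,-2.5,40,2.5,0.1,0.1,-0.145,-0.06,-3,48,3,0.1,0.12,-0.17,-0.06,-3.4,56,3.3,0.1,0.12,-0.17,-0.06,-3.4,56,3.3,0.1])

```text
t: 21.65
eef_pos: [0.4907, 0.1887, 0.3363]
tool_rot: [-0.314, 0.65, 0.595, 0.353]
contact_force: [-0.5, -0.6, -0.9]
gripper_width: 0.302
grasp_force: 90.7
```

Run:
```python
from h import *
rel([.46,.27,.34],stand(-7.9))
```

```text
t 21.65 at [0.4907 0.1887 0.3363] q [ 0.88  0.33 -0.98  2.02 -0.89  0.97  0.41] F [-0.5 -0.6 -0.9] w 0.302
REL [ 0.0467 -0.0381  0.0627] [-2.26 33.6   1.39]
```

arm_command(commands=[0.01,-0.008,0.012,-0.4,7,0.3,0.1,0.02,-0.016,0.024,-0.8,14,0.6,0.1,0.03,-0.024,0.036,-1.3,21,0.9,0.1,0.04,-0.032,0.05,-1.8,28,1.2,0.1,0.047,-0.038,0.063,-2.2,33.5,1.4,0.1,0.047,-0.038,0.063,-2.2,33.5,1.4,0.1,0.047,-0.038,0.063,-2.2,33.5,1.4,0.1,0.047,-0.038,0.063,-2.2,33.5,1.4,0.1])

```text
t: 22.45
eef_pos: [0.467, 0.2709, 0.3452]
tool_rot: [-0.459, 0.531, 0.47, 0.535]
contact_force: [0.5, -0.5, -0.2]
gripper_width: 0.305
grasp_force: 90.8
```

Run:
```python
from h import *
rel([.4338,.3322,.30],stand(-7.9))
```

```text
t 22.45 at [0.467  0.2709 0.3452] q [ 0.97  0.87 -1.28  2.23 -1.35  0.72  1.03] F [ 0.5 -0.5 -0.2] w 0.305
REL [-0.0442 -0.0419  0.0565] [-0.04  0.35  0.83]
```

arm_command(commands=[-0.005,-0.01,0.015,0,0,0.4,0.1,-0.01,-0.02,0.03,0,0,0.8,0.1,-0.015,-0.03,0.045,0,0,0.8,0.1,-0.02,-0.042,0.0565,0,0.3,0.8,0.1,-0.025,-0.042,0.0565,0,0.3,0.8,0.1,-0.025,-0.042,0.0565,0,0.3,0.8,0.1,-0.025,-0.042,0.0565,0,0.3,0.8,0.1])

```text
t: 23.15
eef_pos: [0.4435, 0.3184, 0.3134]
tool_rot: [-0.471, 0.528, 0.472, 0.526]
contact_force: [0.5, -0.0, -0.8]
gripper_width: 0.309
grasp_force: 90.8
```

Run:
```python
from h import *
rel([.4338,.3322,.30],stand(-7.9))
c=snap('side')
im=c['img'];H,S,V=hsv(c)
print('caddy L pocket top px',proj(c,[.4328,.3249,.11]),'butt pred',proj(c,[.4338,.325,.165]),'head',proj(c,[.4338,.325,.36]))
cv2.imwrite('pics/s4.png',cv2.resize(im[120:340,240:480,::-1],None,fx=2.7,fy=2.7))
```

```text
t 23.15 at [0.4435 0.3184 0.3134] q [ 0.92  1.1  -1.41  2.27 -1.37  0.46  1.13] F [ 0.5 -0.  -0.8] w 0.309
REL [-0.0134 -0.0112  0.0126] [-1.53  0.12 -0.02]
caddy L pocket top px [336.49299864 292.82760929] butt pred [336.65281712 282.89937851] head [339.09161063 240.31161283]
```

This arm branch hits its limits at q3 and q5. I'll turn the tool half a turn and stand the brush with the tool pointing right, where q5 has range.

Run:
```python
from h import *
rel([.52,.2,.33],tool(0))
```

```text
t 23.2 at [0.4435 0.3183 0.3134] q [ 0.92  1.1  -1.41  2.27 -1.37  0.46  1.13] F [-0.3  1.2 -0.2] w 0.306
REL [ 0.0164  0.0892 -0.1091] [  4.98 -89.79  -5.03]
```

arm_command(commands=[0.005,0.02,-0.025,0.4,-8,-0.4,0.1,0.01,0.04,-0.05,0.9,-16,-0.9,0.1,0.015,0.06,-0.08,1.3,-24,-1.3,0.1,0.016,0.089,-0.109,1.8,-32,-1.8,0.1,0.016,0.089,-0.109,2.2,-40,-2.2,0.1,0.016,0.089,-0.109,2.7,-48,-2.7,0.1,0.016,0.089,-0.109,3.1,-56,-3.1,0.1,0.016,0.089,-0.109,3.6,-64,-3.6,0.1])

```text
t: 24.0
eef_pos: [0.5195, 0.1995, 0.331]
tool_rot: [-0.149, 0.698, 0.68, 0.168]
contact_force: [-0.1, 1.3, -2.5]
gripper_width: 0.3
grasp_force: 90.7
```

Run:
```python
from h import *
rel([.55,.2,.33],tool(0))
rel([.55,.2,.33],tool(60))
```

```text
t 24.0 at [0.5195 0.1995 0.331 ] q [ 0.52  0.25 -0.88  1.81 -0.27  1.   -0.22] F [-0.1  1.3 -2.5] w 0.3
REL [0.0005 0.0305 0.0021] [  1.58 -25.96  -1.48]
t 24.0 at [0.5195 0.1995 0.331 ] q [ 0.52  0.25 -0.88  1.81 -0.27  1.   -0.22] F [-0.1  1.3 -2.5] w 0.3
REL [0.0005 0.0305 0.0021] [ 15.05 -22.76 -60.4 ]
```

arm_command(commands=[0,0.005,0,2,-3,-8,0.1,0,0.01,0,4,-6,-16,0.1,0,0.015,0,6,-9,-24,0.1,0,0.02,0,8,-12,-32,0.1,0,0.03,0,10,-15,-40,0.1,0,0.03,0.002,12,-18,-48,0.1,0,0.03,0.002,14,-21,-56,0.1,0,0.03,0.002,15,-22.8,-60.4,0.1])

```text
t: 24.8
eef_pos: [0.5487, 0.201, 0.3285]
tool_rot: [-0.001, 0.255, 0.967, 0.002]
contact_force: [0.1, 0.1, -0.9]
gripper_width: 0.306
grasp_force: 90.7
```

Run:
```python
from h import *
T=tool(150)
rel([.55,.25,.33],tool(120))
rel([.5,.25,.36],tool(172.1)*R.from_euler('y',35,degrees=True))
```

```text
t 24.8 at [0.5487 0.201  0.3285] q [ 0.26  0.39 -0.95  1.61  0.32  1.31  0.32] F [ 0.1  0.1 -0.9] w 0.306
REL [ 0.0231  0.0433 -0.0012] [  0.33  -0.09 -59.56]
t 24.8 at [0.5487 0.201  0.3285] q [ 0.26  0.39 -0.95  1.61  0.32  1.31  0.32] F [ 0.1  0.1 -0.9] w 0.306
REL [ 0.0667  0.0187 -0.0312] [  34.32   23.12 -107.56]
```

arm_command(commands=[0.008,0.002,-0.004,2.4,1.6,-7.5,0.1,0.016,0.004,-0.008,4.8,3.2,-15,0.1,0.024,0.007,-0.012,7.2,4.8,-22.5,0.1,0.032,0.01,-0.016,9.6,6.4,-30,0.1,0.04,0.012,-0.02,12,8,-37.5,0.1,0.05,0.014,-0.025,14.4,9.7,-45,0.1,0.06,0.017,-0.03,16.7,11.3,-52.5,0.1,0.066,0.019,-0.031,19,12.9,-60,0.1])

```text
t: 25.6
eef_pos: [0.5011, 0.2498, 0.3607]
tool_rot: [-0.144, -0.264, 0.946, -0.121]
contact_force: [0.6, -0.4, -0.7]
gripper_width: 0.303
grasp_force: 90.6
```

Run:
```python
from h import *
rel([.5,.25,.36],tool(172.1)*R.from_euler('y',35,degrees=True))
rel([.45,.23,.36],stand(172.1))
```

```text
t 25.6 at [0.5011 0.2498 0.3607] q [ 0.03  0.61 -1.09  1.39  0.51  1.84  1.07] F [ 0.6 -0.4 -0.7] w 0.303
REL [0.0006 0.0008 0.0008] [ 15.41  10.36 -47.53]
t 25.6 at [0.5011 0.2498 0.3607] q [ 0.03  0.61 -1.09  1.39  0.51  1.84  1.07] F [ 0.6 -0.4 -0.7] w 0.303
REL [0.0508 0.011  0.0174] [ 37.5   61.65 -36.89]
```

arm_command(commands=[0.005,0.001,0.002,3.8,6.2,-3.7,0.1,0.01,0.002,0.004,7.5,12.3,-7.4,0.1,0.015,0.003,0.006,11.2,18.5,-11,0.1,0.02,0.004,0.008,15,24.6,-14.7,0.1,0.025,0.005,0.009,18.7,30.8,-18.4,0.1,0.03,0.006,0.01,22.5,37,-22,0.1,0.035,0.007,0.012,26.2,43,-25.8,0.1,0.04,0.008,0.014,30,49.3,-29.5,0.1])

```text
t: 26.4
eef_pos: [0.487, 0.2142, 0.2956]
tool_rot: [-0.378, -0.35, 0.818, -0.254]
contact_force: [0.7, -0.6, -4.5]
gripper_width: 0.303
grasp_force: 90.7
```

Run:
```python
from h import *
rel([.45,.23,.36],stand(172.1))
```

```text
t 26.4 at [0.487  0.2142 0.2956] q [-1.05  0.77  0.64  1.39  0.07  1.92  2.  ] F [ 0.7 -0.6 -4.5] w 0.303
REL [ 0.0626  0.0284 -0.0321] [ 27.48  32.91 -18.08]
```

arm_command(commands=[0.02,0.01,-0.02,4,5,-3,0.1,0.04,0.018,-0.032,8,10,-6,0.1,0.06,0.028,-0.032,12,15,-9,0.1,0.063,0.028,-0.032,16,20,-11,0.1,0.063,0.028,-0.032,20,25,-14,0.1,0.063,0.028,-0.032,24,29,-16,0.1,0.063,0.028,-0.032,27.5,33,-18,0.1,0.063,0.028,-0.032,27.5,33,-18,0.1])

```text
t: 27.2
eef_pos: [0.4494, 0.2319, 0.3559]
tool_rot: [0.535, 0.465, -0.53, 0.465]
contact_force: [-0.4, -0.1, -0.9]
gripper_width: 0.305
grasp_force: 90.8
```

Run:
```python
from h import *
rel([.45,.23,.36],stand(172.1))
rel([.4158-.001,.2021-.0074,.33],stand(172.1))
```

```text
t 27.2 at [0.4494 0.2319 0.3559] q [-1.58  1.3   1.32  1.55  0.24  1.79  2.91] F [-0.4 -0.1 -0.9] w 0.305
REL [ 0.0041 -0.0008  0.0018] [-0.2  -0.31  0.25]
t 27.2 at [0.4494 0.2319 0.3559] q [-1.58  1.3   1.32  1.55  0.24  1.79  2.91] F [-0.4 -0.1 -0.9] w 0.305
REL [-0.0262  0.0292  0.0414] [-0.2  -0.31  0.25]
```

arm_command(commands=[0,0.01,0.013,0,0,0,0.1,0,0.02,0.027,0,0,0,0.1,0,0.029,0.041,0,0,0,0.1,0,0.029,0.041,0,0,0,0.1,0,0.029,0.041,0,0,0,0.1])

```text
t: 27.7
eef_pos: [0.4167, 0.1927, 0.36]
tool_rot: [-0.533, -0.463, 0.535, -0.464]
contact_force: [-0.1, -0.3, -0.3]
gripper_width: 0.304
grasp_force: 90.7
```

Run:
```python
from h import *
rel([.4148,.1947,.30],stand(172.1))
o=get_obs();z=o['eef_pos'][2]
for n in('top','side'):
    c=snap(n);H,S,V=hsv(c);w=((H>5)&(H<22)&(S>80)).astype(np.uint8)
    print(n,'pred butt',proj(c,[.4158,.2021,z-.157]).round(),'pred ferrule',proj(c,[.4158,.2021,z-.03]).round())
    N,l,st,ce=cv2.connectedComponentsWithStats(w)
    for i in range(1,N):
        if st[i,4]>25: print(st[i],ce[i].round(1))
im=snap('side')['img'];cv2.imwrite('pics/s4.png',cv2.resize(im[140:340,220:440,::-1],None,fx=2.7,fy=2.7))
```

```text
t 27.7 at [0.4167 0.1927 0.36  ] q [-1.63  1.27  1.34  1.69  0.24  1.72  2.88] F [-0.1 -0.3 -0.3] w 0.304
REL [-0.06    0.0024 -0.0017] [ 0.18  0.03 -0.22]
top pred butt [231. 232.] pred ferrule [221. 230.]
[  564    69    76   157 10321] [604.8 148.6]
[310 103  25  18 129] [321.1 114.7]
[439 167  43  50 943] [459.8 191.1]
[180 177   9  26 130] [184.  187.3]
[ 484  247   96   49 3075] [530.4 270.7]
[ 593  277   47  123 4499] [616.8 330.4]
side pred butt [352. 232.] pred ferrule [354. 202.]
[ 261    0  116   46 4311] [321.   20.1]
[  391     0   249   197 13706] [543.5  56.1]
[316  86  42  26 672] [336.5  99.5]
[222 164  26  19 241] [235.6 175.3]
[227 184  23  10  59] [238.7 190.4]
[349 205   8  11  61] [351.9 209.4]
[625 272  15  13 100] [633.8 279.9]
[269 319   9  10  74] [273.  323.7]
```

View pics/s4.png

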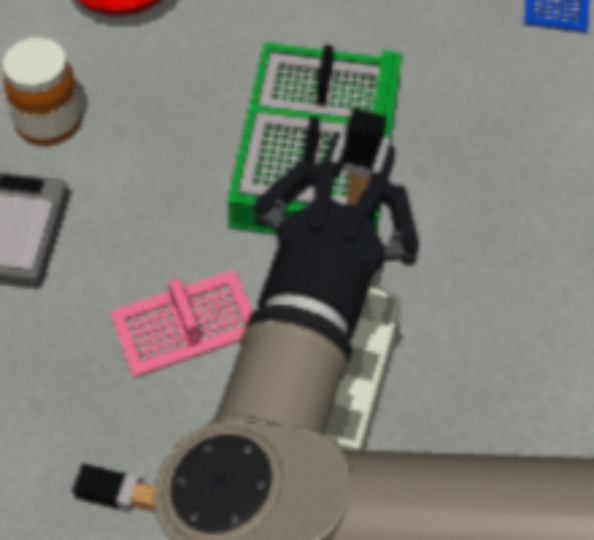

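The brush is held with its head up at crop (365,135) and the handle below, over the right-hand pocket. I'm lowering it.

arm_command(commands=[-0.04,0.002,-0.001,0,0,0,0.1,-0.075,0.002,-0.001,0,0,0,0.1,-0.075,0.002,-0.001,0,0,0,0.1,-0.075,0.002,-0.001,0,0,0,0.1,-0.075,0.002,-0.001,0,0,0,0.1])

```text
t: 28.35
eef_pos: [0.4151, 0.194, 0.2866]
tool_rot: [-0.533, -0.462, 0.534, -0.466]
contact_force: [-0.7, -0.6, 0.1]
gripper_width: 0.301
grasp_force: 90.8
```

Run:
```python
from h import *
rel([.4148,.1947,.25],stand(172.1))
```

```text
t 28.35 at [0.4151 0.194  0.2866] q [-1.62  1.35  1.27  1.7   0.15  1.69  2.81] F [-0.7 -0.6  0.1] w 0.301
REL [-0.0366  0.0006 -0.0007] [ 0.06 -0.12 -0.3 ]
```

arm_command(commands=[-0.01,0,0,0,0,0,0.1,-0.02,0,0,0,0,0,0.1,-0.03,0,0,0,0,0,0.1,-0.04,0,0,0,0,0,0.1,-0.04,0,0,0,0,0,0.1,-0.04,0,0,0,0,0,0.1])

```text
t: 28.95
eef_pos: [0.4148, 0.1938, 0.2446]
tool_rot: [0.534, 0.462, -0.533, 0.466]
contact_force: [0.2, -0.2, 0.7]
gripper_width: 0.302
grasp_force: 90.8
```

arm_command(commands=[-0.01,0,0,0,0,0,0.1,-0.02,0,0,0,0,0,0.1,-0.03,0,0,0,0,0,0.1,-0.04,0,0,0,0,0,0.1,-0.04,0,0,0,0,0,0.1,-0.04,0,0,0,0,0,0.1])

```text
t: 29.55
eef_pos: [0.4149, 0.1937, 0.2046]
tool_rot: [0.534, 0.463, -0.533, 0.466]
contact_force: [0.3, 0.2, 0.3]
gripper_width: 0.305
grasp_force: 90.8
```

Run:
```python
from h import *
rel([.4148,.1947,.185],stand(172.1))
```

```text
t 29.55 at [0.4149 0.1937 0.2046] q [-1.61  1.45  1.19  1.69  0.05  1.66  2.75] F [0.3 0.2 0.3] w 0.305
REL [-0.0196  0.0003 -0.0011] [ 0.05 -0.21 -0.17]
```

arm_command(commands=[-0.006,0,0,0,0,0,0.1,-0.012,0,0,0,0,0,0.1,-0.012,0,0,0,0,0,0.1,-0.012,0,0,0,0,0,0.5,-0.012,0,0,0,0,0,0.7,-0.012,0,0,0,0,0,0.7,-0.012,0,0,0,0,0,0.7,-0.012,0,0,0,0,0,0.7])

```text
t: 30.35
eef_pos: [0.4149, 0.1937, 0.1927]
tool_rot: [0.533, 0.463, -0.533, 0.466]
contact_force: [-0.1, -0.8, 0.3]
gripper_width: 0.697
grasp_force: 0.0
```

arm_command(commands=[0,0,-0.03,0,0,0,0.7,0,0,-0.06,0,0,0,0.7,0.04,0,-0.09,0,0,0,0.7,0.08,0,-0.09,0,0,0,0.7,0.12,0,-0.09,0,0,0,0.7,0.16,0,-0.09,0,0,0,0.7,0.16,0,-0.09,0,0,0,0.7])

```text
t: 31.05
eef_pos: [0.4272, 0.2829, 0.3579]
tool_rot: [-0.531, -0.462, 0.536, -0.466]
contact_force: [0.1, -1.1, -0.6]
gripper_width: 0.696
grasp_force: 0.0
```

Run:
```python
from h import *
rel([.6,.3,.3],tool(84.8))
c=snap('side');H,S,V=hsv(c);w=((H>5)&(H<22)&(S>80)).astype(np.uint8)
print('pred head top',proj(c,[.4158,.2021,.195]).round(),'ferrule',proj(c,[.4158,.2021,.14]).round())
for nm,w in(('wood',w),('dark',(V<50).astype(np.uint8))):
    w[:150]=0;w[340:]=0;w[:,:230]=0;w[:,400:]=0
    N,l,st,ce=cv2.connectedComponentsWithStats(w)
    for i in range(1,N):
        if st[i,4]>25: print(nm,st[i],ce[i].round(1))
```

```text
t 31.05 at [0.4272 0.2829 0.3579] q [-1.61  1.31  1.32  1.47  0.22  1.9   2.91] F [ 0.1 -1.1 -0.6] w 0.696
REL [-0.0596 -0.1682 -0.0409] [-67.45 -70.13  66.87]
pred head top [351. 234.] ferrule [350. 245.]
wood [230 164  18  19 179] [239.  175.2]
wood [230 184  20  10  55] [239.5 190.4]
wood [269 319  22  13 182] [279.1 325.1]
dark [338 157   5  22  74] [339.9 167.1]
dark [332 184   6  22  85] [334.5 194.7]
dark [ 298  223   70   94 2739] [331.2 268.9]
dark [247 312  19  16 196] [256.1 319.4]
```

arm_command(commands=[0,-0.03,-0.02,-4,-4,4,0.7,0,-0.06,-0.04,-8.5,-8.8,8.4,0.7,-0.02,-0.09,-0.04,-13,-13,12.5,0.7,-0.03,-0.12,-0.04,-17,-17.5,17,0.7,-0.05,-0.15,-0.04,-21,-22,21,0.7,-0.06,-0.168,-0.04,-25,-26,25,0.7,-0.06,-0.168,-0.04,-30,-31,30,0.7,-0.06,-0.168,-0.04,-34,-35,34,0.7])

```text
t: 31.9
eef_pos: [0.5944, 0.3097, 0.2869]
tool_rot: [-0.264, -0.33, 0.838, -0.345]
contact_force: [1.4, -3.3, 1.2]
gripper_width: 0.698
grasp_force: 0.0
```

Run:
```python
from h import *
rel([.6,.33,.3],tool(84.8))
```

```text
t 31.9 at [0.5944 0.3097 0.2869] q [-1.2   1.14  1.16  1.06 -0.2   1.91  2.15] F [ 1.4 -3.3  1.2] w 0.698
REL [-0.0023  0.0017 -0.0246] [-43.45 -30.28  44.79]
```

arm_command(commands=[0,0,-0.01,-5,-3.5,5,0.7,0,0,-0.02,-10,-7,10,0.7,0,0,-0.025,-15,-10.5,15,0.7,0,0,-0.025,-20,-14,20.5,0.7,0,0,-0.025,-25,-17.4,25.7,0.7,0,0,-0.025,-30,-21,31,0.7,0,0,-0.025,-35,-24.5,36,0.7,0,0,-0.025,-40,-28,41,0.7])

```text
t: 32.7
eef_pos: [0.5999, 0.3222, 0.3137]
tool_rot: [-0.019, 0.019, 0.999, -0.019]
contact_force: [-1.1, 0.0, 0.4]
gripper_width: 0.704
grasp_force: 0.0
```

Run:
```python
from h import *
rel([.62,.385,.2],tool(84.8))
a=snap('top');h,s,v=hsv(a)
wood=(h>5)&(h<22)&(s>80)
try:
  rect(a,'h1',wood,(150,150,215,240),.018);rect(a,'head1',v<60,(150,135,215,180),.018)
except Exception as e: print(e)
```

```text
t 32.7 at [0.5999 0.3222 0.3137] q [-1.24  0.71  1.15  1.44 -0.61  1.45  1.45] F [-1.1  0.   0.4] w 0.704
REL [-0.022   0.0677  0.1105] [-2.23 -2.13  3.08]
h1 ctr [532.2 392.7] len [131, 20] ang [-5.1, 84.9]
head1 ctr [686.1 430.1] len [102, 177] ang [-24.1, 65.9]
```

arm_command(commands=[-0.012,0.034,0.05,-1,-1,1.5,0.65,-0.022,0.068,0.1,-2.2,-2.1,3,0.6,-0.022,0.068,0.11,-2.2,-2.1,3,0.6,-0.022,0.068,0.11,-2.2,-2.1,3,0.6,-0.022,0.068,0.11,-2.2,-2.1,3,0.6])

```text
t: 33.25
eef_pos: [0.6195, 0.3846, 0.2008]
tool_rot: [-0.001, 0.042, 0.999, -0.003]
contact_force: [-0.3, -0.8, 1.1]
gripper_width: 0.599
grasp_force: 0.0
```

Run:
```python
from h import *
rel([.6235,.3845,.06],tool(84.9))
a=snap('wrist');H,S,V=hsv(a)
x,y=proj(a,[.6235,.3845,.022]).astype(int);print('pred grip',x,y,'tip',proj(a,[.656,.3816,.022]).round(),'butt',proj(a,[.467,.3985,.022]).round())
wh=(V>150)&(S<40)
for r in range(max(0,y-110),y+40,12): 
    row=np.where(V[r,x-60:x+60]<60)[0]; print(r,(row.min()+x-60,row.max()+x-60,len(row)) if len(row) else None)
t=snap('top');h,s,v=hsv(t)
print('head3 pred top px',proj(t,[.4158,.2021,.195]).round(),proj(t,[.4158,.2021,.14]).round())
for r in range(218,250,3): print(r,''.join('%4d'%q for q in v[r,215:255]))
```

```text
t 33.25 at [0.6195 0.3846 0.2008] q [-1.24  0.85  1.07  1.48 -0.75  1.27  1.4 ] F [-0.3 -0.8  1.1] w 0.599
REL [-0.0043  0.0012  0.1408] [-0.36 -0.15  0.3 ]
pred grip 319 182 tip [320. 211.] butt [321.  24.]
72 None
84 None
96 None
108 None
120 None
132 None
144 None
156 None
168 None
180 None
192 None
204 None
216 None
head3 pred top px [232. 232.] [236. 233.]
218   75  74  75  76  76  81  85  86  90 105 107 110 105 105 106 110 106 109 107 110  97  91  85  81  77  72  77  77  78  79  77  76  75  78  77  77  77  77  77  73
221   71  70  71  69  70  70  78 103 108 106 107 110 105 107 107 108 106 105 106 102  74  70  70  71  77  79  79  79  87  87 102  98  76  72  72  73  74  74  77  76
224   73  74  69  71  68  70  93 105 108 107 108 106 106 108 105 107 108 107 107  86  73  71  69  69  68  71 100 106 109 106 107  87  73  71  70  70  72  73  73  76
227   73  72  71  70  70  77 101 107 107 107 105 107 107  90  52  38  42  45  45  55  59  56  50  58  68  86 101 107 107 109 109  80  70  72  70  70  70  72  75  73
230   74  73  71  73  70  93 104 105 107 106 109 108 105  67  43  39  37  36
[... 378 characters left out ...]
  76  69  70  70  69  70  74  74  77  75
239   68  71  71  78 102 106 107 104 108 106 107 108 106 107 107 106 108  80  70  69  71  71  72  80  99 107 109 105 107  83  71  67  67  68  70  72  75  75  75  76
242   71  70  72  91 104 107 107 107 109 108 108 109 105 107 106 109  93  75  71  69  71  71  70  92 106 107 106 107  99  79  68  73  69  70  71  75  76  74  76  74
245  165 166 165 178 179 177 124 105 106 107 106 106 107 106 109 108  82  72  71  71  68  70  79 101 108 108 107 107  87  71  70  70  71  69  74  73  74  74  76  77
248  118 112 118 113 115 115 116 118 114 115 114 114 114 116 115 116 114 115 115 113 112 112 111 110 110 106 107 100  77  69  67  70  69  71  77  75  75  75  75  76
```

Run:
```python
from h import *
a=snap('wrist');H,S,V=hsv(a)
print('col',[(r,int(H[r,319]),int(S[r,319]),int(V[r,319])) for r in range(0,236,9)])
for r in (40,90,140,175,195): print(r,[int(q) for q in V[r,280:360:3]],[int(q) for q in S[r,280:360:3]])
```

```text
col [(0, 90, 5, 157), (9, 90, 6, 169), (18, 75, 6, 159), (27, 16, 112, 202), (36, 15, 114, 203), (45, 15, 112, 208), (54, 16, 113, 207), (63, 15, 113, 209), (72, 15, 113, 213), (81, 16, 115, 213), (90, 15, 113, 214), (99, 15, 113, 215), (108, 16, 114, 215), (117, 16, 114, 215), (126, 15, 112, 216), (135, 16, 112, 216), (144, 15, 112, 216), (153, 15, 113, 215), (162, 140, 11, 211), (171, 80, 11, 67), (180, 120, 4, 66), (189, 98, 16, 65), (198, 120, 4, 63), (207, 96, 8, 160), (216, 90, 5, 170), (225, 96, 8, 169), (234, 90, 7, 176)]
40 [165, 164, 167, 166, 169, 171, 171, 165, 165, 137, 109, 117, 196, 204, 202, 205, 218, 176, 163, 164, 168, 167, 171, 167, 165, 171, 168] [8, 6, 6, 5, 6, 6, 7, 6, 5, 6, 5, 44, 111, 114, 114, 113, 115, 67, 8, 6, 8, 6, 7, 8, 8, 6, 5]
90 [169, 167, 169, 171, 169, 168, 168, 168, 166, 158, 113, 121, 206, 214, 211, 211, 206, 160, 171, 172, 166, 172, 170, 169, 167, 172, 169] [6, 5, 6, 4, 3, 5, 5, 6, 6, 5, 7, 42, 113, 113, 114, 115, 114, 27, 6, 4, 5, 7, 6, 8, 6, 4, 6]
140 [170, 165, 170, 171, 172, 169, 177, 172, 173, 171, 118, 124, 213, 216, 214, 210, 200, 164, 168, 166, 174, 169, 170, 170, 171, 168, 174] [6, 6, 5, 6, 6, 5, 7, 7, 6, 6, 6, 45, 116, 115, 113, 114, 115, 5, 6, 3, 4, 6, 5, 5, 6, 5, 6]
175 [108, 109, 108, 113, 110, 119, 167, 166, 118, 114, 69, 65, 67, 67, 67, 69, 69, 70, 131, 166, 170, 174, 169, 171, 168, 164, 170] [7, 7, 5, 9, 5, 6, 8, 6, 6, 4, 7, 4, 11, 8, 4, 11, 11, 7, 8, 8, 6, 6, 6, 6, 6, 5, 5]
195 [171, 167, 161, 162, 163, 165, 163, 167, 138, 110, 72, 64, 65, 64, 66, 67, 69, 67, 143, 167, 166, 167, 168, 170, 171, 174, 166] [6, 6, 5, 5, 6, 6, 6, 8, 6, 9, 11, 8, 12, 12, 8, 11, 11, 11, 7, 5, 6, 6, 6, 5, 6, 6, 8]
```

Run:
```python
from h import *
a=snap('wrist');g=ray(a,321.8,183,.022);h=ray(a,321.5,40,.022);print(g,h,np.degrees(np.arctan2(*(g-h)[1::-1])))
rel([g[0],g[1],.06],tool(84.9))
```

```text
[0.62714505 0.38657673 0.022     ] [0.48247571 0.39830435 0.022     ] -4.634551044960214
t 33.45 at [0.6209 0.3841 0.2036] q [-1.23  0.84  1.07  1.48 -0.75  1.27  1.4 ] F [ 0.4 -0.4  0.2] w 0.602
REL [-0.0059  0.0034  0.1436] [-0.14  0.06  0.18]
```

arm_command(commands=[-0.004,0.0028,0.05,0,0,0,0.6,-0.004,0.0028,0.1,0,0,0,0.6,-0.004,0.0028,0.143,0,0,0,0.6,-0.004,0.0028,0.16,0,0,0,0.6,-0.004,0.0028,0.16,0,0,0,0.6,-0.004,0.0028,0.16,0,0,0,0.6])

```text
t: 34.05
eef_pos: [0.6254, 0.3871, 0.044]
tool_rot: [0.001, 0.042, 0.999, -0.001]
contact_force: [0.4, 0.5, 0.0]
gripper_width: 0.6
grasp_force: 0.0
```

Run:
```python
from h import *
rel([.6255,.3862,.003],tool(85.2))
```

```text
t 34.05 at [0.6254 0.3871 0.044 ] q [-1.18  1.    0.94  1.56 -0.89  1.06  1.49] F [0.4 0.5 0. ] w 0.6
REL [-0.0001 -0.0008  0.041 ] [-0.13  0.1  -0.06]
```

arm_command(commands=[0,-0.0008,0.025,0,0,0,0.6,0,-0.0008,0.0405,0,0,0,0.6,0,-0.0008,0.0405,0,0,0,0.6,0,-0.0008,0.0405,0,0,0,0.2,0,-0.0008,0.0405,0,0,0,0.1,0,-0.0008,0.0405,0,0,0,0.1,0,-0.0008,0.0405,0,0,0,0.1,0,-0.0008,0.0405,0,0,0,0.1], force=90)

```text
t: 34.85
eef_pos: [0.6247, 0.3864, 0.0028]
tool_rot: [0.0, 0.042, 0.999, -0.001]
contact_force: [-0.9, -0.1, 6.9]
gripper_width: 0.304
grasp_force: 92.0
```

arm_command(commands=[0,0,-0.03,0,0,0,0.1,0,0,-0.08,0,0,0,0.1,0,0,-0.13,0,0,0,0.1,0,0,-0.18,0,0,0,0.1,0,0,-0.23,0,0,0,0.1,0,0,-0.28,0,0,0,0.1,0,0,-0.32,0,0,0,0.1,0,0,-0.32,0,0,0,0.1])

```text
t: 35.65
eef_pos: [0.6267, 0.3865, 0.3285]
tool_rot: [0.004, 0.042, 0.999, 0.001]
contact_force: [0.5, -1.1, -0.2]
gripper_width: 0.308
grasp_force: 91.2
```

Run:
```python
from h import *
S2=tool(-7.9)*R.from_euler('y',-90,degrees=True)
print(S2.as_matrix().round(2))
rel([.55,.33,.36],S2)
```

```text
[[ 0.    0.99 -0.14]
 [ 0.   -0.14 -0.99]
 [-1.    0.   -0.  ]]
t 35.65 at [0.6267 0.3865 0.3285] q [-1.23  0.76  1.14  1.31 -0.68  1.47  1.34] F [ 0.5 -1.1 -0.2] w 0.308
REL [ 0.0714 -0.0628 -0.0322] [ 71.79 -67.57  71.13]
```

arm_command(commands=[0,0,-0.03,4.5,-4.2,4.5,0.1,0.01,-0.01,-0.04,9,-8.5,9,0.1,0.02,-0.02,-0.04,13.5,-12.7,13.4,0.1,0.03,-0.03,-0.04,18,-17,18,0.1,0.04,-0.04,-0.04,22.5,-21,22.3,0.1,0.05,-0.05,-0.04,27,-25.3,26.7,0.1,0.06,-0.06,-0.04,31.5,-29.5,31.2,0.1,0.07,-0.063,-0.04,36,-33.8,35.6,0.1])

```text
t: 36.45
eef_pos: [0.5481, 0.3298, 0.3612]
tool_rot: [0.269, 0.333, 0.847, -0.314]
contact_force: [0.1, -1.1, -1.3]
gripper_width: 0.303
grasp_force: 91.2
```

Run:
```python
from h import *
S2=tool(-7.9)*R.from_euler('y',-90,degrees=True)
rel([.5,.34,.36],S2)
```

```text
t 36.45 at [0.5481 0.3298 0.3612] q [-1.63  1.02  1.43  1.43 -0.15  1.48  0.51] F [ 0.1 -1.1 -1.3] w 0.303
REL [ 0.0353 -0.0289 -0.0183] [ 35.42 -33.46  35.94]
```

arm_command(commands=[0.005,-0.004,-0.002,4.5,-4.2,4.5,0.1,0.01,-0.008,-0.005,9,-8.5,9,0.1,0.015,-0.012,-0.008,13.5,-12.7,13.5,0.1,0.02,-0.016,-0.01,18,-17,18.2,0.1,0.025,-0.02,-0.012,22.5,-21.2,22.8,0.1,0.03,-0.024,-0.015,27,-25.5,27.4,0.1,0.035,-0.029,-0.018,31.5,-29.8,32,0.1,0.035,-0.029,-0.018,35.4,-33.5,36,0.1])

```text
t: 37.25
eef_pos: [0.4999, 0.3179, 0.3547]
tool_rot: [-0.475, -0.523, -0.474, 0.525]
contact_force: [-0.1, 0.3, -1.3]
gripper_width: 0.303
grasp_force: 91.3
```

arm_command(commands=[0,0,0,0,0,0,0.1,0,0,0,0,0,0,0.1])

```text
t: 37.45
eef_pos: [0.4988, 0.3162, 0.3562]
tool_rot: [-0.472, -0.525, -0.475, 0.526]
contact_force: [-0.5, -0.2, -0.1]
gripper_width: 0.302
grasp_force: 91.3
```

Run:
```python
from h import *
S2=tool(-7.9)*R.from_euler('y',-90,degrees=True)
rel([.4318,.3176,.33],S2)
```

```text
t 37.45 at [0.4988 0.3162 0.3562] q [-1.49  1.44  1.45  1.27  0.13  1.92 -0.07] F [-0.5 -0.2 -0.1] w 0.302
REL [ 0.0264 -0.0667  0.0056] [ 1.94 -0.09  0.21]
```

arm_command(commands=[0.005,-0.02,0.002,0.5,0,0,0.1,0.01,-0.04,0.003,1,0,0,0.1,0.015,-0.06,0.005,1.9,0,0.2,0.1,0.02,-0.0667,0.0056,1.9,0,0.2,0.1,0.026,-0.0667,0.0056,1.9,0,0.2,0.1,0.026,-0.0667,0.0056,1.9,0,0.2,0.1,0.026,-0.0667,0.0056,1.9,0,0.2,0.1])

```text
t: 38.15
eef_pos: [0.4326, 0.3125, 0.3301]
tool_rot: [0.466, 0.532, 0.466, -0.531]
contact_force: [-0.6, 0.7, -0.3]
gripper_width: 0.303
grasp_force: 91.3
```

Run:
```python
from h import *
S2=tool(-7.9)*R.from_euler('y',-90,degrees=True)
rel([.4318,.3176,.29],S2);rel([.4233,.2562,.32],S2)
```

```text
t 38.15 at [0.4326 0.3125 0.3301] q [-1.61  1.46  1.45  1.4   0.09  1.91 -0.1 ] F [-0.6  0.7 -0.3] w 0.303
REL [ 0.0401 -0.0015 -0.0049] [ 0.4  -0.07 -0.09]
t 38.15 at [0.4326 0.3125 0.3301] q [-1.61  1.46  1.45  1.4   0.09  1.91 -0.1 ] F [-0.6  0.7 -0.3] w 0.303
REL [ 0.01   -0.0019  0.057 ] [ 0.4  -0.07 -0.09]
```

arm_command(commands=[0.02,-0.0015,-0.0049,0.4,0,0,0.1,0.04,-0.0015,-0.0049,0.4,0,0,0.1,0.045,-0.0015,-0.0049,0.4,0,0,0.1,0.045,-0.0015,-0.0049,0.4,0,0,0.1,0.045,-0.0015,-0.0049,0.4,0,0,0.1])

```text
t: 38.65
eef_pos: [0.4314, 0.3154, 0.2857]
tool_rot: [0.465, 0.534, 0.464, -0.532]
contact_force: [-0.3, 0.5, -1.4]
gripper_width: 0.299
grasp_force: 91.3
```

Run:
```python
from h import *
S2=tool(-7.9)*R.from_euler('y',-90,degrees=True)
rel([.4318,.3176,.245],S2)
```

```text
t 38.65 at [0.4314 0.3154 0.2857] q [-1.6   1.54  1.46  1.4   0.01  1.92 -0.12] F [-0.3  0.5 -1.4] w 0.299
REL [ 0.0407 -0.     -0.0021] [ 0.1  -0.07 -0.14]
```

arm_command(commands=[0.01,0,-0.002,0,0,0,0.1,0.02,0,-0.002,0,0,0,0.1,0.03,0,-0.002,0,0,0,0.1,0.04,0,-0.002,0,0,0,0.1,0.04,0,-0.002,0,0,0,0.1,0.04,0,-0.002,0,0,0,0.1])

```text
t: 39.25
eef_pos: [0.4315, 0.3176, 0.2447]
tool_rot: [0.465, 0.533, 0.464, -0.532]
contact_force: [0.4, -0.5, 0.1]
gripper_width: 0.308
grasp_force: 91.3
```

Run:
```python
from h import *
S2=tool(-7.9)*R.from_euler('y',-90,degrees=True)
rel([.4318,.3176,.19],S2)
```

```text
t 39.25 at [0.4315 0.3176 0.2447] q [-1.6   1.6   1.45  1.39 -0.05  1.92 -0.14] F [ 0.4 -0.5  0.1] w 0.308
REL [ 0.0547  0.0002 -0.    ] [ 0.12 -0.01 -0.11]
```

arm_command(commands=[0.01,0,0,0,0,0,0.1,0.02,0,0,0,0,0,0.1,0.03,0,0,0,0,0,0.1,0.04,0,0,0,0,0,0.1,0.048,0,0,0,0,0,0.1,0.048,0,0,0,0,0,0.1,0.048,0,0,0,0,0,0.1])

```text
t: 39.95
eef_pos: [0.4316, 0.3177, 0.1967]
tool_rot: [0.465, 0.533, 0.465, -0.532]
contact_force: [0.4, -0.1, 0.2]
gripper_width: 0.305
grasp_force: 91.3
```

arm_command(commands=[0,0,0,0,0,0,0.4,0,0,0,0,0,0,0.7,0,0,0,0,0,0,0.8,0,0,0,0,0,0,0.8,0,0,0,0,0,0,0.8,-0.02,0,0,0,0,0,0.8,-0.04,0,0,0,0,0,0.8,-0.06,0,0,0,0,0,0.8])

```text
t: 40.75
eef_pos: [0.4314, 0.3176, 0.2584]
tool_rot: [0.465, 0.534, 0.465, -0.532]
contact_force: [0.5, 0.4, -0.5]
gripper_width: 0.798
grasp_force: 0.0
```

arm_command(commands=[-0.03,0,0,0,0,0,0.8,-0.06,0,0,0,0,0,0.8,-0.09,0.03,0,0,0,0,0.8,-0.1,0.07,0,0,0,0,0.8,-0.1,0.12,0,0,0,0,0.8,-0.1,0.16,0,0,0,0,0.8,-0.1,0.2,0,0,0,0,0.8,-0.1,0.2,0,0,0,0,0.8])

```text
t: 41.55
eef_pos: [0.628, 0.2724, 0.3563]
tool_rot: [0.468, 0.531, 0.467, -0.53]
contact_force: [-0.5, -1.2, 0.2]
gripper_width: 0.8
grasp_force: 0.0
```

Run:
```python
from h import *
rel([.6,.3,.4],tool(0))
t=snap('top');h,s,v=hsv(t)
for p in([.4158,.2021],[.4328,.3249]): print(proj(t,p+[.195]).round(),proj(t,p+[.14]).round(),proj(t,p+[.11]).round())
m=(v<58).astype(np.uint8);m[:150]=0;m[265:]=0;m[:,:150]=0;m[:,262:]=0
N,l,st,ce=cv2.connectedComponentsWithStats(m)
for i in range(1,N):
    if st[i,4]>15: print(st[i],ce[i].round(1))
```

```text
t 41.55 at [0.628  0.2724 0.3563] q [-1.24  1.46  1.46  1.03  0.14  1.91 -0.05] F [-0.5 -1.2  0.2] w 0.8
REL [-0.0437 -0.0311 -0.0239] [-5.54 89.85 -5.74]
[232. 232.] [236. 233.] [238. 233.]
[187. 226.] [192. 227.] [195. 227.]
[150 150  34  15 207] [164.  158.1]
[182 218  15  12 126] [189.  223.5]
[229 228  11  10  65] [235.2 232.6]
```

arm_command(commands=[0,0,0,0,0,0,0.8,0,0,0,0,0,0,0.8,0,0,0,0,0,0,0.8,0,0,0,0,0,0,0.8,0,0,0,0,0,0,0.8,0,0,0,0,0,0,0.8])

```text
t: 42.2
eef_pos: [0.6247, 0.2783, 0.3555]
tool_rot: [0.47, 0.529, 0.469, -0.528]
contact_force: [1.0, -0.5, 0.5]
gripper_width: 0.8
grasp_force: 0.0
```

Run:
```python
from h import *
t=snap('top');s=snap('side')
for n,c in(('top',t),('side',s)):
    H,S,V=hsv(c)
    for nm,p in(('wide',[.4857,.0003,.045]),('narrow',[.4855,-.1105,.045])):
        q=np.array(p)
        cs=np.array([proj(c,q+[a,b*(.055 if nm=='wide' else .04),.006]) for a in(-.07,.07) for b in(-1,1)])
        x0,y0=cs.min(0).astype(int)-3;x1,y1=cs.max(0).astype(int)+4
        try: rect(c,n+' '+nm,(S<45)&(V>110),(x0,y0,x1,y1),.051)
        except Exception as e: print(n,nm,'none')
        m=(V<50)[y0-8:y1,x0:x1];ys,xs=np.where(m)
        print(n,nm,'bar px',(xs.mean()+x0).round(1),(ys.mean()+y0-8).round(1),len(xs),'pred',proj(c,q+[0,0,.034]).round(1))
    H2=((H<8)|(H>172))&(S>150)
    if n=='top': rect(c,'bowl',H2,(350,80,430,165),.05)
    m=(V<58).astype(np.uint8);m[:,:150]=0;m[:,262:]=0;m[:215]=0;m[262:]=0
    if n=='top':
        N,l,st,ce=cv2.connectedComponentsWithStats(m);print([ (st[i].tolist(),ce[i].round(1)) for i in range(1,N) if st[i,4]>15])
```

```text
top wide ctr [493.1  -3.7] len [127, 108] ang [-0.1, 89.9]
top wide bar px 310.4 209.8 37 pred [307. 210.]
top narrow ctr [ 492.9 -109.7] len [79, 128] ang [-89.1, 0.9]
top narrow bar px 344.5 209.5 55 pred [343.7 210. ]
bowl ctr [ 767.5 -263.5] len [143, 143] ang [-0.0, 90.0]
[([182, 221, 14, 10, 107], array([189.3, 225.3])), ([233, 227, 7, 11, 47], array([236.7, 232.4]))]
side wide ctr [491.6  -1. ] len [111, 127] ang [-89.9, 0.1]
side wide bar px 335.6 189.7 111 pred [334.4 193.4]
side narrow ctr [ 490.5 -108. ] len [127, 80] ang [-0.3, 89.7]
side narrow bar px 339.5 169.1 83 pred [339.7 165.1]
```

Both plates show 127 mm of length, with about 13 mm under the lip, and sit square at ledge height. Both brushes stand in the caddy, and the arm is clear of everything.

```bash
python3 -c "
from station import hand_in
print(hand_in())"
```

```text
the job is handed in; nothing more can be done
None
```

The job is handed in: both sieve plates sit flat in their bays with one end under the lip, and the two brushes present stand head-up in the caddy. The bowl measured in the same place at the end; I did not re-measure the jar or the scale, but no move came near them.

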